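# Lock the microtome handwheel at top dead centre

## Robot

A 7-joint arm with a two-finger parallel gripper is mounted at the origin on the work surface. World frame = base frame: x ahead of the robot, y to its left, z up, the work surface at z = 0. Lengths are in m, angles in rad, forces in N, time in s.
With the tool pointing down it reaches from about 0.425 to 0.825 m from the base axis. Payload 3.6 kg.
Tool frame: the origin (TCP) lies midway between the tips of the shut fingers; the grasp point (between the pads) lies arm.grasp_offset behind it (arm.grasp_offset is the distance from the TCP to the grasp point, in m); y points along the fingers, x is the direction in which the jaws open and shut, and the axes are right-handed (so a half turn about y gives the same grasp; the last joint's range is limited). The gripper opens to 93 mm and grips with 3 to 60 N. Pads are 15 mm wide; open, the fingers measure 128 mm over their backs; the gripper's body (75 mm by 188 mm) begins 65 mm behind the grasp point.
Start: joints at [-1.357, 0.615, -0.013, 1.423, 0.008, 1.103, -0.04], TCP at [0.155, 0.631, 0.219] pointing down, gripper open.
Joint ranges: [-3.12, 3.12], [-0.3, 2.06], [-1.34, 1.32], [0.26, 2.42], [-1.36, 4.5], [0.01, 1.98], [-2.84, 2.84]. Speed limits (rad/s): [2.79, 2.79, 3.14, 3.14, 3.14, 3.14, 3.14].

## Interface

Orientations are given as a rotation vector (axis times angle).
In Python, from workcell import arm gives the robot as it stands. The module is installed in compiled form; this text tells all that it offers.
- The arm moves only by the tool step_arm, never from a script. Its argument "commands" is a list of rows, each a list of 5 numbers: the closure, from 0 (fully open) to 1 (shut), then the shift along the tool's x, y, z in mm, then the turn about the tool's y in degrees. A call has 1 to 20 rows; each row shifts and turns the pose as measured when the row begins, along the tool's axes as they then stand; what a row does not reach is not made up. A row lasts 1/8 s, in which the tool goes at most 62.5 mm and 10.7 degrees, less where a joint would pass 70% of its speed; a pose out of reach is approached as far as the arm can. A call with a gripper value outside its range is refused whole. The fingers move at their own pace and stop on an object; "squeeze" is the grip in N (left out, the last holds). Time passes only in rows, so rows that do not move let the fingers close. It gives the time, the measured TCP pose, the force and the opening at its end, in the units of the state.
- arm.get_state(): the state, without advancing time (a new reading comes with each control period).
- arm.capture(name): name is "side" or "top" or "wrist"; returns a dict with "img" (480x640x3 uint8, red, green, blue), "range_z" (480x640 float32, m along the optical axis (not along the pixel's ray), 0 where there is no reading), "K" (3x3 intrinsics, pixels), "rvec" (rotation vector, rad) and "tvec" (3), from world to camera coordinates, as OpenCV has them; the wrist camera has in their place "mount" (4x4, takes a point from camera to tool coordinates, whose origin is the TCP and whose axes are the tool frame's). Camera axes: x right, y down, z forward; pixel columns grow to the right and rows downward; lengths in m; the calibration is good to about 2 mm. The wrist camera is an equidistant fisheye: a pixel r from the principal point sees the ray r / f radians off the axis. A picture is of the moment at which its call begins: read the wrist's pose just before it.
- arm.sign_off(): hands the job in, once; it reports no verdict.
The state is a dict: "time": time; "joint_pos": joint angles; "qd": joint speeds; "joint_torque": joint torques, N m; "eef_pos": TCP position; "ee_rot": TCP orientation; "wrist_force": force on the tool from outside, world axes, zero at the start; "torque": the same for the moment, N m; "grip_width": finger opening in m.
Only numpy, scipy, OpenCV 4.12 (cv2) and the standard library are available. Lean on these libraries where they do the work, as an engineer would, in place of code of your own. Each camera call takes 0.05 s, during which the arm holds its last target.

## Task

Lock the microtome so that its blade can be changed: roll the handwheel round with light fingertip pressure on its rim until its marked lock notch, which now hides on the underside, stands at the top under the bored lug. Then take the lock pin (the tool with the wide mushroom knob) from the stand and seat it fully home through the lug into the notch without forcing it, let go, and leave the other two tools in the stand.

Things in the scene. Friction and masses are not known exactly. Their poses are not given: they have to be found in the camera images.
- microtome: Cream sectioning machine fixed to the table; origin on the table under it. x points from the operator's (robot's) side to the rear, y left, z up. Its housing spans x -30 to 170, y -115 to 115 mm, 235 mm high; knife holder in front. The handwheel stands upright on its right (-y) side, 8 mm of air between rim and housing: it cannot be pinched.
- handwheel: Upright wheel, radius 75 mm, rim 28 mm wide; origin at its centre, y along the axle, turning with the wheel (notch on its -z side). The rim is two smooth rubber rings 7 mm wide with a dark index ring, 2 mm lower, between them. Turns freely either way without stops; drag about 0.04 N m (0.5 N at the rim), it weighs 1 kg, stays where left. Rim friction 0.5 to 1. More than 20 N on it harms the spindle.
- hub (a point): Centre of the handwheel, a point fixed to the machine, with the machine's axes (x to the rear, y along the axle into the machine, z up), 150 mm above the table; the rim reaches 14 mm to either side along y. The rim's upper part is bare except under the lug; the operator's side of it (-x) is free from above.
- notch (a point): Middle of the lock notch's mouth on the rim, 75 mm from the hub; goes round with the wheel. The notch is a slot in the index ring, 13 mm along the rim, 14 mm wide along the axle, 17 mm deep, edges bevelled 3 mm; a white line runs across the rim at it and down the outer face. It starts on the lower part of the wheel, 115 to 180 degrees from the top on either side.
- lock_bore (a point): Centre of the bore's mouth on the top face of the lock lug, a steel block fixed over the top of the wheel, 24 mm along x, 38 along y, 16 thick; 94 mm above the hub. The vertical bore is 12 mm in diameter, mouth bevelled 2.5 mm; the lug's underside is 3 mm above the rim. The housing's top beside it is 9 mm lower than this point. The notch is at the top when within 4 mm sideways of this point.
- lock_pin: Lock pin, in one of the stand's three holes (which one varies). Origin on its axis at the underside of its steel collar, z up to the knob. Below: shank 10 mm in diameter, 34 mm long, foot bevelled 3 mm. Above: collar 18 mm across, 4 thick; 12 mm neck; black mushroom knob 24 mm across, 14 to 34 mm above the origin. About 70 g. Fully home, the collar lies on the lug's top face.
- driver: Clamp driver in the stand: straight black handle 15 mm across, reaching 50 mm above the stand. Same shank and collar as the lock pin, origin at the underside of the collar. Leave it in its hole.
- probe: Probe in the stand: thin steel neck with a 17 mm ball on top, reaching 49 mm above the stand. Same shank and collar, origin at the underside of the collar. Leave it in its hole.
- stand: Grey tool stand fixed to the table, 150 (along its x) x 46 x 42 mm high; origin in the middle of its underside. Three vertical holes along its x axis, 48 mm apart, 12 mm in diameter, 38 mm deep; the tools hang in them by their collars on its top face.
Not all that is in view belongs to the job. What is shaped like the lock_pin but green is not meant.

How it is judged:
By the outcome, as a careful person would: the job done as asked, in the order asked, and still so for the second after the job is handed in, with the robot touching nothing.
It also fails if it takes over 72 s, if anything falls off the work surface, if the arm or the gripper's body presses on something with over 40 N, if the wrist force passes 120 N, or if a joint passes its speed limit or range.

## Working session

There is one attempt and no reset: what is moved stays moved. The work goes in short steps, Python scripts to look and compute and a tool call to move; the robot and the scene stay as the last step left them, time stands still between calls to the robot, and variables do not carry over. Pictures are saved under pics/ and viewed, and the job is handed in when it is done.

Besides the shell and the picture viewer there is one more tool, called after "Emit:" as name([rows], argument=value, ...), one row to a line, values as JSON. step_arm: Moves the arm, as the interface text tells. Its arguments: {"type":"object","properties":{"commands":{"type":"array"},"squeeze":{"type":"number"}},"required":["commands"]}

```bash
ls; mkdir -p pics; cat > h.py <<'E'
import numpy as np, cv2
from scipy.spatial.transform import Rotation as R
from workcell import arm
def save(c,name,crop=None,s=1):
    im=c["img"][...,::-1]
    if crop: x0,y0,x1,y1=crop; im=im[y0:y1,x0:x1]
    if s!=1: im=cv2.resize(im,None,fx=s,fy=s,interpolation=cv2.INTER_CUBIC)
    cv2.imwrite("pics/"+name,im)
def px2w(c,u,v,z=None):
    z=c["range_z"][int(v),int(u)] if z is None else z
    p=np.linalg.inv(c["K"])@[u,v,1]*z
    return R.from_rotvec(np.ravel(c["rvec"])).inv().apply(p-np.ravel(c["tvec"]))
def ray(c,u,v):
    Ri=R.from_rotvec(np.ravel(c["rvec"])).inv()
    return Ri.apply(-np.ravel(c["tvec"])),Ri.apply(np.linalg.inv(c["K"])@[u,v,1])
def atz(c,u,v,h):
    o,d=ray(c,u,v); return o+d*(h-o[2])/d[2]
E
python3 - <<'E'
from h import *
import pickle
s=arm.get_state(); print(s, arm.grasp_offset)
for n in ["side","top","wrist"]:
    c=arm.capture(n); pickle.dump(c,open(n+"0.pkl","wb")); save(c,n+"0.png")
    print(n,c["K"],c.get("rvec"),c.get("tvec"),c.get("mount"))
E
```

```text
pics
{'time': 0.0, 'joint_pos': array([-1.35650488,  0.61591231, -0.01260528,  1.42490785,  0.00813361,
        1.10338345, -0.04039326]), 'qd': array([ 3.19784604e-04,  1.78183236e-03,  4.37492284e-04, -5.66142114e-04,
       -7.40223643e-04,  2.75860449e-03,  6.50499445e-05]), 'joint_torque': array([-1.66135774e-04, -4.58934796e+01,  2.08981242e-01, -1.65739918e+01,
       -6.10643579e-02,  2.07377312e-02,  2.44140447e-04]), 'eef_pos': array([0.15482336, 0.63047322, 0.21748273]), 'ee_rot': array([-1.31518033, -1.02867041,  1.03195728]), 'wrist_force': array([-0.0945905 ,  0.26609782, -0.20399218]), 'torque': array([0.00115259, 0.04250386, 0.00590939]), 'grip_width': 0.09261174127831563} 0.0188
side [[523.42050808   0.         322.32270325]
 [  0.         523.42050808 251.46561798]
 [  0.           0.           1.        ]] [ 2.04164355 -0.67038535  0.39495042] [-0.50300586  0.19878036  0.71166115] None
top [[452.23858437   0.         323.57402658]
 [  0.         452.23858437 237.93717741]
 [  0.           0.           1.        ]] [ 2.10068277 -2.14595806  0.1588707 ] [-0.17170067  0.50481545  0.80725699] None
wrist [[371.64829954   0.         314.55508647]
 [  0.         371.64829954 239.86106695]
 [  0.           0.           1.        ]] None None [[ 9.99999993e-01 -2.47189635e-05 -1.18864079e-04  3.75429757e-04]
 [ 1.06237396e-04 -2.95729027e-01  9.55271863e-01 -1.66514808e-01]
 [-5.87648888e-05 -9.55271868e-01 -2.95729022e-01  8.30633690e-02]
 [ 0.00000000e+00  0.00000000e+00  0.00000000e+00  1.00000000e+00]]
```

View pics/side0.png

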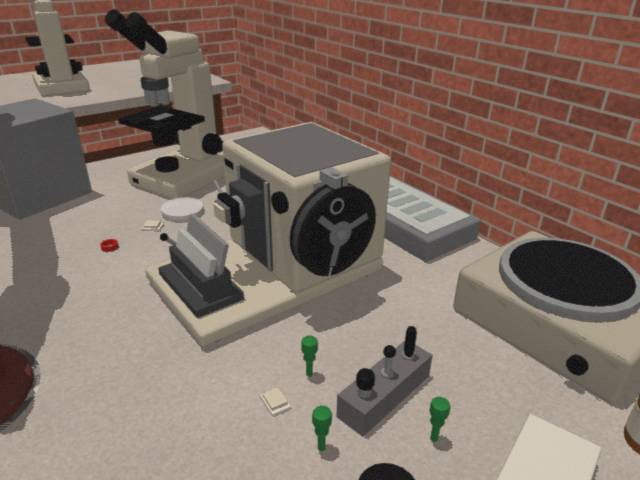

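View pics/top0.png

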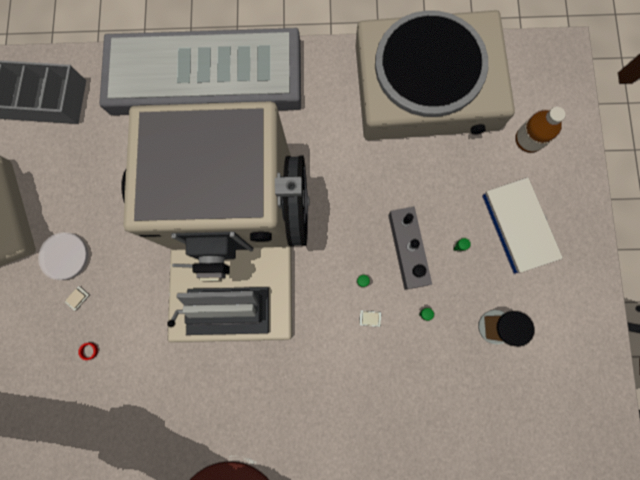

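View pics/wrist0.png

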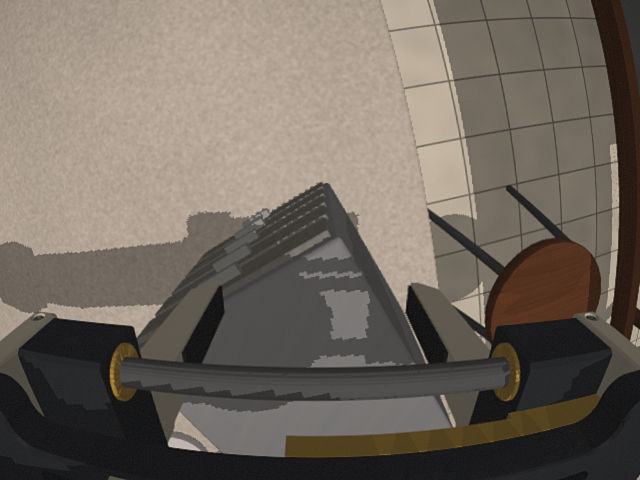

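```bash
python3 - <<'E'
from h import *
import pickle
s=pickle.load(open("side0.pkl","rb"));t=pickle.load(open("top0.pkl","rb"))
save(s,"s_wheel.png",(270,150,410,290),5); save(s,"s_stand.png",(290,310,470,460),4)
save(t,"t_lug.png",(255,140,335,260),6); save(t,"t_stand.png",(340,190,490,330),5)
print(R.from_rotvec(arm.get_state()["ee_rot"]).as_matrix().round(3))
E
```

```text
[[ 0.238 -0.    -0.971]
 [ 0.971 -0.002  0.238]
 [-0.002 -1.    -0.   ]]
```

View pics/s_wheel.png

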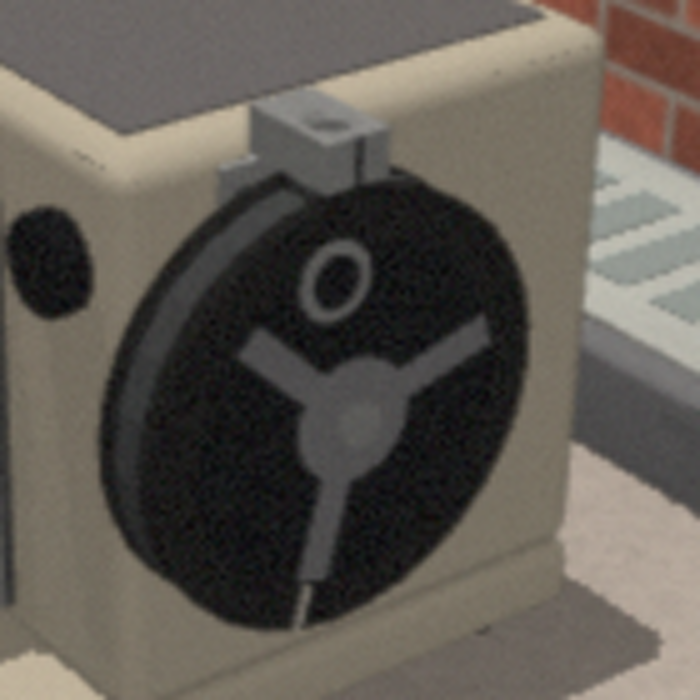

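View pics/s_stand.png

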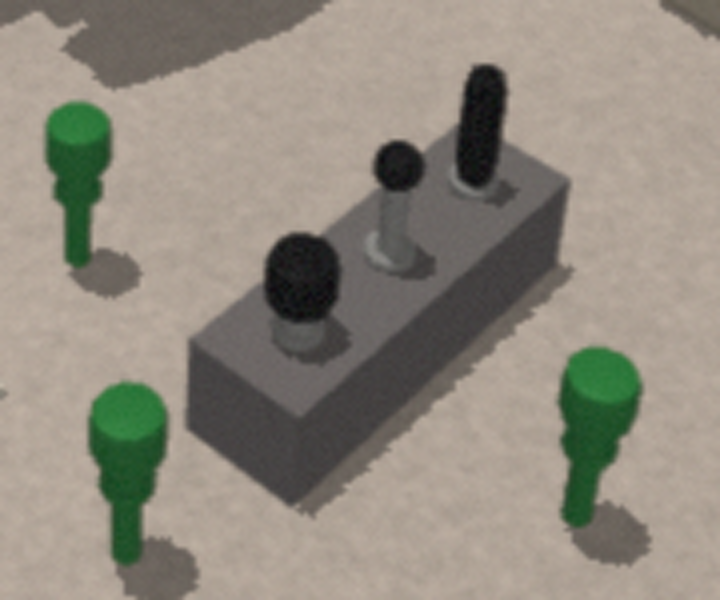

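View pics/t_lug.png

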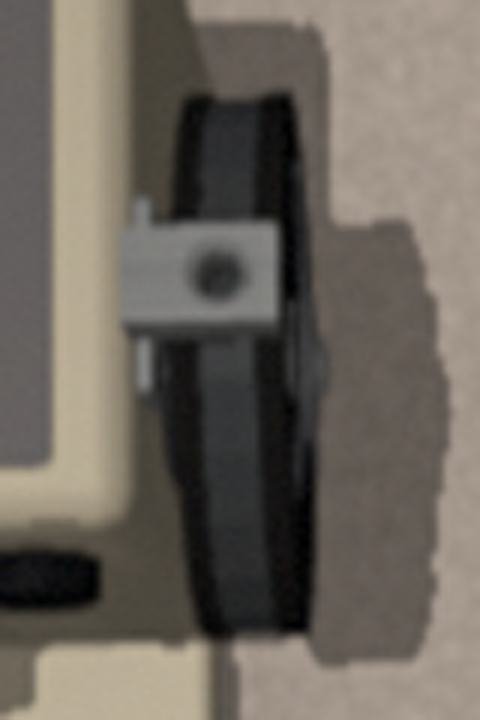

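View pics/t_stand.png

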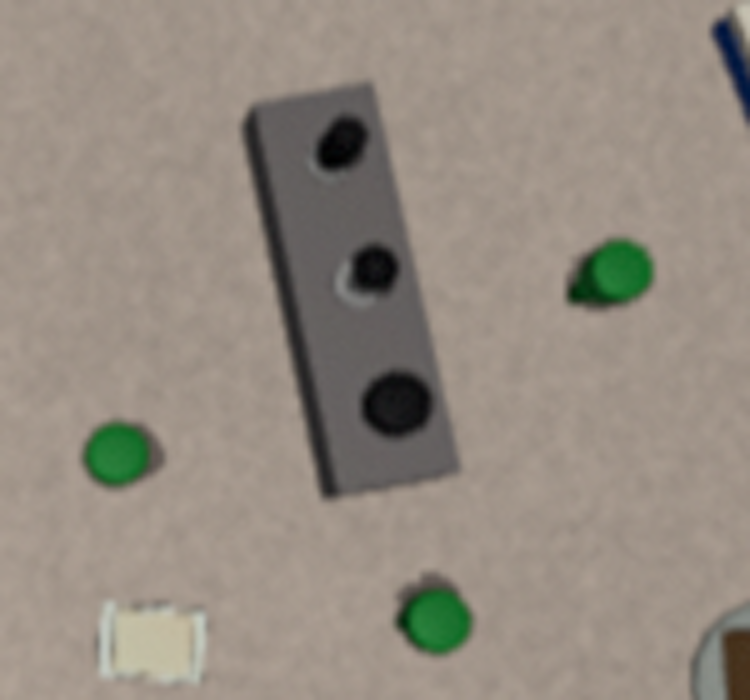

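```bash
python3 - <<'E'
from h import *
import pickle
np.set_printoptions(precision=4,suppress=True)
s=pickle.load(open("side0.pkl","rb"));t=pickle.load(open("top0.pkl","rb"))
print("bore side",atz(s,335.6,174.8,.244),px2w(s,335.6,174.8),"top",atz(t,291.3,185.3,.244),px2w(t,287,185))
# triangulate bore
def tri(u,v):
    o1,d1=ray(s,*u);o2,d2=ray(t,*v)
    A=np.stack([d1,-d2],1);k=np.linalg.lstsq(A,o2-o1,rcond=None)[0]
    a,b=o1+k[0]*d1,o2+k[1]*d2;return (a+b)/2,np.linalg.norm(a-b)
print("tri bore",tri((335.6,174.8),(291.3,185.3)))
# housing top edges orientation: points on the housing top height .235
for p in [(134,110),(265,110),(264,219),(134,219)]: print("top panel",p,px2w(t,*p), atz(t,*p,.235))
# wheel face plane pts
P=[]
for v in range(190,275,2):
  for u in range(295,375,2):
    P.append(px2w(s,u,v))
P=np.array(P);
from itertools import combinations
rng=np.random.default_rng(0);best=0
for _ in range(2000):
    q=P[rng.choice(len(P),3,False)];n=np.cross(q[1]-q[0],q[2]-q[0]);
    if np.linalg.norm(n)<1e-9: continue
    n/=np.linalg.norm(n);i=abs((P-q[0])@n)<.0015
    if i.sum()>best: best=i.sum();I=i
Q=P[I];c=Q.mean(0);n=np.linalg.svd(Q-c)[2][2];print("face n",n,"c",c,best,len(P), "yaw",np.degrees(np.arctan2(n[1],n[0])))
def onplane(u,v):
    o,d=ray(s,u,v);return o+d*((c-o)@n)/(d@n)
for nm,p in dict(hub=(270+352/5,150+420/5),line0=(270+310/5,150+585/5),line1=(270+300/5,150+628/5)).items(): print(nm,onplane(*p))
# pin
print("knob top", px2w(t,419.5,270.5),atz(t,419.5,270.5,.076))
print("ball",px2w(t,340+375/5,190+268/5),"driver",px2w(t,340+347/5,190+135/5))
for p in [(250,108),(372,84),(458,468),(328,495)]: print("stand corner",atz(t,340+p[0]/5,190+p[1]/5,.042))
print("knob side tri",tri((290+302/4,310+265/4),(419.5,270.5)))
E
```

```text
bore side [ 0.5411 -0.143   0.244 ] [ 0.5466 -0.1361  0.2402] top [ 0.5448 -0.1409  0.244 ] [ 0.5464 -0.1343  0.2406]
tri bore (array([ 0.5444, -0.1403,  0.2424]), np.float64(0.0018592329617548849))
top panel (134, 110) [0.6722 0.0992 0.2364] [0.6729 0.0999 0.235 ]
top panel (265, 110) [ 0.6673 -0.1008  0.2341] [ 0.6668 -0.101   0.235 ]
top panel (264, 219) [ 0.4977 -0.1     0.2352] [ 0.4977 -0.0999  0.235 ]
top panel (134, 219) [0.5016 0.0896 0.2382] [0.5023 0.091  0.235 ]
face n [ 0.0029 -1.     -0.0006] c [ 0.5401 -0.1538  0.153 ] 945 1720 yaw -89.83309496369904
hub [ 0.5456 -0.1538  0.1477]
line0 [ 0.5309 -0.1538  0.0921]
line1 [ 0.5273 -0.1538  0.0769]
knob top [ 0.4326 -0.3511  0.0776] [ 0.4327 -0.3514  0.076 ]
ball [ 0.4789 -0.3436  0.0896] driver [ 0.5259 -0.3355  0.094 ]
stand corner [ 0.5483 -0.3087  0.042 ]
stand corner [ 0.5565 -0.355   0.042 ]
stand corner [ 0.4114 -0.3787  0.042 ]
stand corner [ 0.4026 -0.3307  0.042 ]
knob side tri (array([ 0.4325, -0.3519,  0.0711]), np.float64(0.0015432420696770896))
```

```bash
python3 - <<'E'
from h import *
import pickle
s=pickle.load(open("side0.pkl","rb"));t=pickle.load(open("top0.pkl","rb"))
def cloud(c):
    v,u=np.mgrid[0:480:2,0:640:2];z=c["range_z"][v,u];m=z>0
    p=np.stack([u[m],v[m],np.ones(m.sum())],0);p=(np.linalg.inv(c["K"])@p)*z[m]
    return R.from_rotvec(np.ravel(c["rvec"])).inv().apply(p.T-np.ravel(c["tvec"]))
P=np.vstack([cloud(s),cloud(t)])
P=P[(P[:,2]>.02)&(P[:,2]<1)&(P[:,0]>0)&(P[:,0]<1)]
# max height grid
xs=np.arange(0,1,.1);ys=np.arange(-.6,1.2,.1)
print("      "+" ".join(f"{y:5.1f}" for y in ys))
for x in xs:
    print(f"{x:4.1f} "," ".join((lambda q:f"{q[:,2].max():5.2f}" if len(q) else "  .  ")(P[(P[:,0]>=x)&(P[:,0]<x+.1)&(P[:,1]>=y)&(P[:,1]<y+.1)]) for y in ys))
w=arm.capture("wrist");print((w["range_z"]>0).mean())
E
```

```text
-0.6  -0.5  -0.4  -0.3  -0.2  -0.1  -0.0   0.1   0.2   0.3   0.4   0.5   0.6   0.7   0.8   0.9   1.0   1.1
 0.0    .     .     .     .     .    0.03  0.02   .     .     .     .     .     .     .     .     .     .     .  
 0.1    .     .     .     .     .     .     .     .     .     .    0.18  0.20   .     .     .     .     .     .  
 0.2    .     .     .     .     .     .     .     .     .     .     .    0.20  0.20   .     .     .     .     .  
 0.3   0.11  0.11  0.07   .    0.04  0.14  0.14  0.04   .     .     .    0.20  0.20   .     .     .     .     .  
 0.4   0.04  0.07  0.09  0.07  0.24  0.24  0.24  0.24   .    0.17  0.40  0.40   .     .     .     .     .     .  
 0.5   0.04  0.03  0.09   .    0.25  0.24  0.24  0.24   .    0.17  0.38  0.35   .     .     .     .     .     .  
 0.6   0.12  0.05   .     .    0.24  0.24  0.24  0.24   .     .    0.35  0.35   .     .     .     .     .     .  
 0.7   0.12  0.11  0.11  0.10  0.06  0.06  0.06  0.06  0.06  0.06  0.06   .     .     .     .     .     .     .  
 0.8   0.09  0.11  0.11  0.11  0.06  0.06  0.06  0.06  0.06  0.06  0.06   .     .     .     .     .     .     .  
 0.9   0.09  0.11  0.11  0.09  0.06  0.06  0.06  0.06  0.05   .     .     .     .     .     .     .     .     .  
0.9958756510416666
```

Emit:
step_arm([
  [1,0,-50,0,-3.5],
  [1,0,-50,0,-3.5],
  [1,0,-50,0,-3.5],
  [1,0,-50,0,-3.5],
], squeeze=10)

```text
time: 0.7
eef_pos: [0.1544, 0.6289, 0.4166]
ee_rot: [-1.213, -1.207, 1.232]
wrist_force: [-0.2, 0.3, 0.4]
grip_width: 0.0574
```

Emit:
step_arm([
  [1,-45,0,-24,0],
  [1,-45,0,-24,0],
  [1,-45,0,-24,0],
  [1,-45,0,-24,0],
  [1,-45,0,-24,0],
  [1,-45,0,-24,0],
  [1,-43,0,-22,0],
  [1,-43,0,-22,0],
  [1,-43,0,-22,0],
  [1,-43,0,-22,0],
  [1,-43,0,-22,0],
  [1,-43,0,-22,0],
])

```text
time: 2.2
eef_pos: [0.4437, 0.0924, 0.4228]
ee_rot: [-1.203, -1.22, 1.227]
wrist_force: [0.7, 1.4, 0.0]
grip_width: 0.0006
```

Emit:
step_arm([
  [1,-47,5,-6,0],
  [1,-47,5,-6,0],
  [1,-47,5,-6,0],
  [1,-47,30,-6,0],
  [1,-47,40,-6,0],
  [1,0,35,0,0],
  [1,0,0,0,0],
])

```text
time: 3.08
eef_pos: [0.4787, -0.1542, 0.3009]
ee_rot: [-1.209, -1.216, 1.222]
wrist_force: [-0.7, -0.1, -0.2]
grip_width: 0.0002
```

```bash
python3 - <<'E'
from h import *
import pickle
for n in ["side","top","wrist"]:
    c=arm.capture(n); pickle.dump(c,open(n+"1.pkl","wb")); save(c,n+"1.png")
s=arm.get_state();print(s["eef_pos"],s["wrist_force"],s["time"],s["ee_rot"])
E
```

```text
[ 0.48124557 -0.15465055  0.30469111] [-0.36613754  0.59714982  0.00361983] 3.225 [-1.21650073 -1.22238129  1.22120567]
```

View pics/side1.png

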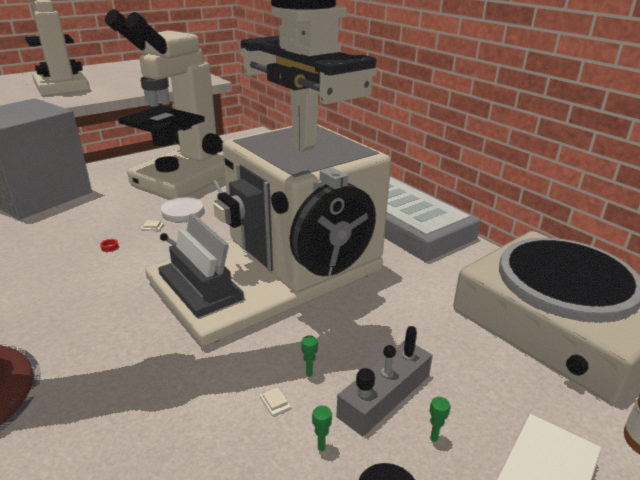

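View pics/wrist1.png

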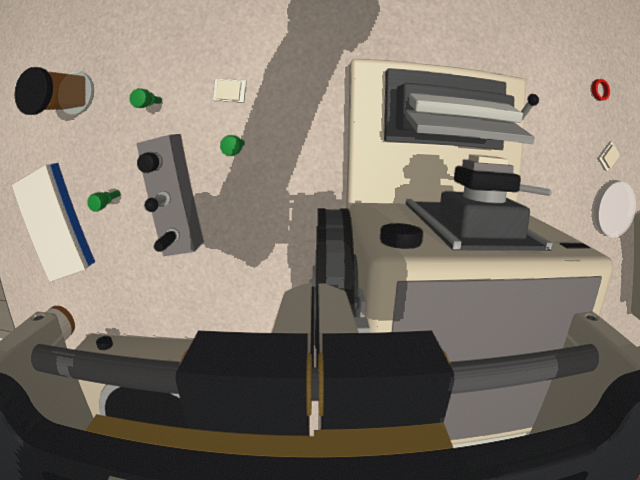

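Emit:
step_arm([
  [1,6,0,12,0],
  [1,6,40,11,0],
  [1,0,40,0,0],
  [1,0,25,0,0],
  [1,0,0,0,0],
])

```text
time: 3.85
eef_pos: [0.4617, -0.1401, 0.2047]
ee_rot: [-1.225, -1.24, 1.22]
wrist_force: [-0.3, -1.8, 0.5]
grip_width: 0.0007
```

```bash
cat > look.py <<'E'
import sys
from h import *
n=sys.argv[1];k=sys.argv[2];crop=eval(sys.argv[3]) if len(sys.argv)>3 else None
sc=float(sys.argv[4]) if len(sys.argv)>4 else 1
s=arm.get_state();print(s["time"],s["eef_pos"],s["wrist_force"],s["ee_rot"])
c=arm.capture(n);save(c,k,crop,sc)
import pickle;pickle.dump((c,s),open("last_"+n+".pkl","wb"))
E
python3 look.py side s2.png "(250,100,410,290)" 3.5
```

```text
3.85 [ 0.46170752 -0.14013546  0.20465428] [-0.28538068 -1.83976469  0.493923  ] [-1.22524494 -1.23964309  1.21961139]
```

View pics/s2.png

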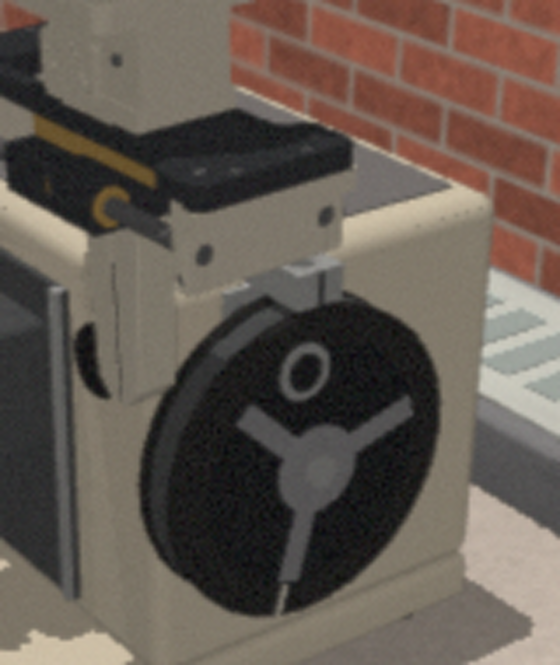

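Emit:
step_arm([
  [1,-4,0,0,0],
  [1,0,0,0,0],
])

```text
time: 4.15
eef_pos: [0.4644, -0.1451, 0.2088]
ee_rot: [-1.233, -1.246, 1.218]
wrist_force: [-0.0, 0.8, 0.7]
grip_width: 0.0004
```

Emit:
step_arm([
  [1,0,0,0,0],
])

```text
time: 4.28
eef_pos: [0.4649, -0.1453, 0.2097]
ee_rot: [-1.234, -1.247, 1.217]
wrist_force: [-0.3, -0.3, -0.5]
grip_width: 0.0002
```

Emit:
step_arm([
  [1,0,2,-4,0],
  [1,0,0,0,0],
])

```text
time: 4.53
eef_pos: [0.4696, -0.1453, 0.2082]
ee_rot: [-1.235, -1.248, 1.216]
wrist_force: [0.2, 0.1, -0.1]
grip_width: 0.0007
```

```bash
cat > st.py <<'E'
from h import *
s=arm.get_state();M=R.from_rotvec(s["ee_rot"]).as_matrix();print(s["time"],s["eef_pos"].round(4),s["wrist_force"].round(2),s["grip_width"]);print(M.round(3));print("qd",s["qd"].round(3))
E
python3 st.py; python3 - <<'E'
from scipy.spatial.transform import Rotation as R
for r in [[-1.31518033, -1.02867041,  1.03195728],[-1.213, -1.207, 1.232],[-1.203, -1.22, 1.227],[-1.209, -1.216, 1.222],[-1.225, -1.24, 1.22],[-1.235, -1.248, 1.216]]: print(R.from_rotvec(r).as_matrix()[:,1].round(4))
E
```

```text
4.525 [ 0.4696 -0.1453  0.2082] [ 0.18  0.1  -0.12] 0.0006872679327614602
[[-0.022  0.038 -0.999]
 [ 1.    -0.012 -0.022]
 [-0.012 -0.999 -0.037]]
qd [ 0.002 -0.008  0.005  0.002  0.003  0.003 -0.   ]
[-5.0e-04 -2.5e-03 -1.0e+00]
[-0.0038 -0.0167 -0.9999]
[-0.001  -0.0048 -1.    ]
[ 0.0013 -0.0062 -1.    ]
[ 0.0261 -0.0093 -0.9996]
[ 0.0379 -0.0111 -0.9992]
```

Emit:
step_arm([
  [1,0,0,0,0],
  [1,0,0,0,0],
  [1,0,0,0,0],
  [1,0,0,0,0],
])

```text
time: 5.03
eef_pos: [0.4694, -0.1452, 0.2079]
ee_rot: [-1.234, -1.247, 1.217]
wrist_force: [0.5, -0.0, -0.2]
grip_width: 0.0004
```

```bash
python3 st.py
```

```text
5.025 [ 0.4694 -0.1452  0.2079] [ 0.46 -0.04 -0.18] 0.0003791188034357055
[[-0.022  0.037 -0.999]
 [ 1.    -0.011 -0.022]
 [-0.012 -0.999 -0.036]]
qd [-0.001 -0.001 -0.001 -0.001 -0.     0.002 -0.   ]
```

Emit:
step_arm([
  [1,0,5,0,0],
  [1,0,5,0,0],
  [1,0,5,0,0],
  [1,0,0,0,0],
])

```text
time: 5.52
eef_pos: [0.4697, -0.1453, 0.1915]
ee_rot: [-1.234, -1.246, 1.217]
wrist_force: [0.2, -0.5, 0.6]
grip_width: 0.0005
```

Emit:
step_arm([
  [1,0,1,-2,0],
  [1,0,0,0,0],
])

```text
time: 5.78
eef_pos: [0.4721, -0.1453, 0.1905]
ee_rot: [-1.234, -1.247, 1.217]
wrist_force: [-1.0, -0.1, -0.4]
grip_width: 0.0005
```

Emit:
step_arm([
  [1,0,0.5,-1,0],
])

```text
time: 5.9
eef_pos: [0.4731, -0.1454, 0.1901]
ee_rot: [-1.234, -1.246, 1.217]
wrist_force: [-0.8, 0.5, -0.2]
grip_width: 0.0005
```

Emit:
step_arm([
  [1,0,0.5,-1,0],
])

```text
time: 6.02
eef_pos: [0.4733, -0.1454, 0.1897]
ee_rot: [-1.233, -1.245, 1.217]
wrist_force: [-3.6, -0.7, 2.7]
grip_width: 0.0005
```

Emit:
step_arm([
  [1,0,-4.5,-4.7,0],
  [1,0,-4.1,-5.1,0],
])

```text
time: 6.28
eef_pos: [0.4803, -0.1453, 0.1985]
ee_rot: [-1.228, -1.24, 1.219]
wrist_force: [-4.5, -0.3, 2.3]
grip_width: 0.0003
```

Emit:
step_arm([
  [1,0,-3.6,-5.5,0],
  [1,0,-3.2,-5.8,0],
])

```text
time: 6.52
eef_pos: [0.4892, -0.1453, 0.2065]
ee_rot: [-1.223, -1.236, 1.22]
wrist_force: [-7.1, 0.1, 7.8]
grip_width: 0.0003
```

Emit:
step_arm([
  [1,0,-2.6,-6.0,0],
  [1,0,-2.1,-6.2,0],
])

```text
time: 6.78
eef_pos: [0.4994, -0.1453, 0.2138]
ee_rot: [-1.219, -1.232, 1.22]
wrist_force: [-7.3, 0.9, 9.2]
grip_width: 0.0007
```

Emit:
step_arm([
  [1,0,-6,6,0],
  [1,0,-2,12,0],
  [1,0,0,0,0],
])

```text
time: 7.15
eef_pos: [0.4839, -0.1455, 0.2231]
ee_rot: [-1.225, -1.239, 1.219]
wrist_force: [0.8, 0.3, 0.2]
grip_width: 0.0005
```

```bash
python3 look.py side s3.png "(250,150,410,290)" 5
```

```text
7.15 [ 0.48388205 -0.14548736  0.22307774] [0.8403908  0.26369211 0.24190138] [-1.22543197 -1.23850468  1.21855776]
```

View pics/s3.png

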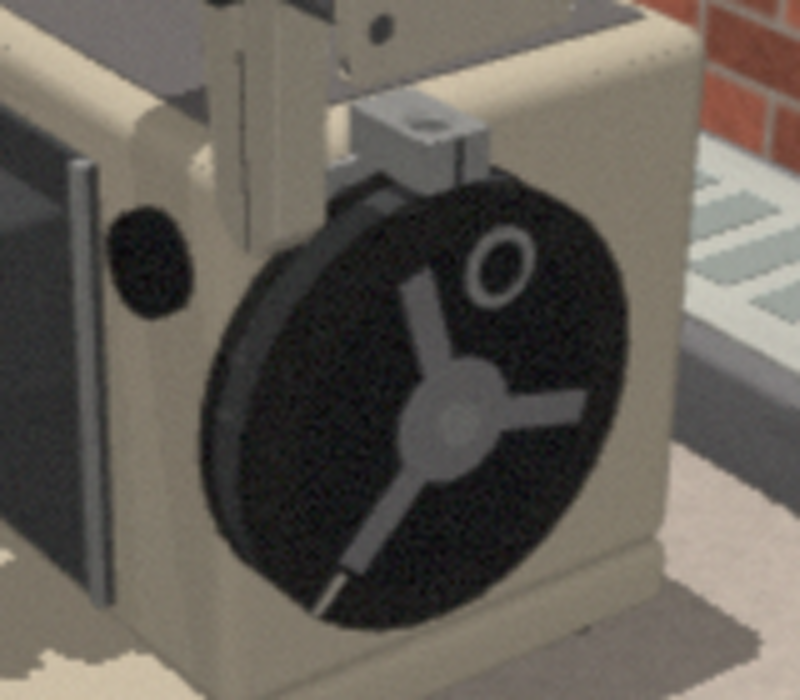

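```bash
cat > ang.py <<'E'
import sys,pickle
from h import *
c=pickle.load(open("side0.pkl","rb"))
HUB=(.545,.150)
def f(u,v):
    o,d=ray(c,u,v);p=o+d*((-.1538-o[1])/d[1]);return p
def ang(u,v):
    p=f(u,v);return p.round(4),"r",round(float(np.hypot(p[0]-HUB[0],p[2]-HUB[1])),4),"deg from top, operator side +:",round(float(np.degrees(np.arctan2(HUB[0]-p[0],p[2]-HUB[1]))),1)
if __name__=="__main__":
    x0,y0,s=map(float,sys.argv[1:4])
    for a in sys.argv[4:]:
        u,v=map(float,a.split(","));print(ang(x0+u/s,y0+v/s))
E
python3 ang.py 250 150 5 318,612 345,575 400,477; echo; python3 ang.py 270 150 5 302,605 298,628; python3 st.py
```

```text
(array([ 0.4946, -0.1538,  0.0959]), 'r', 0.0739, 'deg from top, operator side +:', 137.0)
(array([ 0.5049, -0.1538,  0.1057]), 'r', 0.0597, 'deg from top, operator side +:', 137.9)
(array([ 0.5256, -0.1538,  0.134 ]), 'r', 0.0251, 'deg from top, operator side +:', 129.6)

(array([ 0.5279, -0.1538,  0.0856]), 'r', 0.0667, 'deg from top, operator side +:', 165.1)
(array([ 0.5265, -0.1538,  0.0772]), 'r', 0.0751, 'deg from top, operator side +:', 165.7)
7.2 [ 0.4845 -0.1453  0.223 ] [0.77 0.15 0.15] 0.00037116036831736027
[[-0.02   0.026 -0.999]
 [ 1.    -0.009 -0.021]
 [-0.01  -1.    -0.026]]
qd [-0.     0.012 -0.006 -0.011 -0.002  0.004 -0.   ]
```

Emit:
step_arm([
  [1,0,0,12,0],
  [1,0,0,12,0],
  [1,0,10,0,0],
  [1,0,10,0,0],
  [1,0,10,0,0],
  [1,0,10,0,0],
  [1,0,5,0,0],
  [1,0,0,0,0],
])

```text
time: 8.2
eef_pos: [0.46, -0.1458, 0.1727]
ee_rot: [-1.224, -1.238, 1.22]
wrist_force: [0.1, 0.0, 0.5]
grip_width: 0.0006
```

```bash
python3 st.py
```

```text
8.2 [ 0.46   -0.1458  0.1727] [0.11 0.03 0.48] 0.0006209699320008754
[[-0.021  0.024 -0.999]
 [ 1.    -0.009 -0.021]
 [-0.009 -1.    -0.024]]
qd [ 0.001  0.003 -0.001 -0.005 -0.002 -0.004  0.002]
```

Emit:
step_arm([
  [1,0,-2.5,-2,0],
  [1,0,0.3,-1.2,0],
])

```text
time: 8.45
eef_pos: [0.4639, -0.1459, 0.1756]
ee_rot: [-1.225, -1.239, 1.219]
wrist_force: [-0.9, -0.4, 0.0]
grip_width: 0.0004
```

Emit:
step_arm([
  [1,0,0.3,-1,0],
])

```text
time: 8.57
eef_pos: [0.4652, -0.146, 0.1757]
ee_rot: [-1.226, -1.24, 1.219]
wrist_force: [0.0, -0.4, 0.4]
grip_width: 0.0005
```

Emit:
step_arm([
  [1,0,0.3,-1,0],
])

```text
time: 8.7
eef_pos: [0.4658, -0.146, 0.1754]
ee_rot: [-1.225, -1.239, 1.22]
wrist_force: [-1.3, 0.1, 0.8]
grip_width: 0.0004
```

Emit:
step_arm([
  [1,0,-6.1,-4.0,0],
  [1,0,-5.7,-4.5,0],
  [1,0,-5.3,-4.9,0],
])

```text
time: 9.07
eef_pos: [0.4756, -0.1456, 0.193]
ee_rot: [-1.218, -1.233, 1.221]
wrist_force: [-4.4, -0.4, 2.5]
grip_width: 0.0
```

Emit:
step_arm([
  [1,0,-4.8,-5.4,0],
  [1,0,-4.3,-5.8,0],
  [1,0,-3.7,-6.2,0],
])

```text
time: 9.45
eef_pos: [0.4908, -0.1455, 0.208]
ee_rot: [-1.213, -1.228, 1.222]
wrist_force: [-5.1, 0.5, 5.6]
grip_width: 0.0005
```

Emit:
step_arm([
  [1,0,-3.1,-6.5,0],
  [1,0,-2.5,-6.8,0],
])

```text
time: 9.7
eef_pos: [0.504, -0.1455, 0.2166]
ee_rot: [-1.213, -1.228, 1.222]
wrist_force: [-4.8, 0.7, 7.5]
grip_width: 0.0003
```

Emit:
step_arm([
  [1,0,-6,6,0],
  [1,0,-2,12,0],
  [1,0,0,0,0],
])

```text
time: 10.07
eef_pos: [0.4889, -0.1456, 0.2262]
ee_rot: [-1.22, -1.235, 1.22]
wrist_force: [0.0, 0.4, -0.2]
grip_width: 0.0009
```

```bash
python3 look.py side s4.png "(250,150,410,290)" 5
```

```text
10.075 [ 0.48887864 -0.1456487   0.22620607] [ 0.02856636  0.42797401 -0.15232932] [-1.22002365 -1.23474395  1.21957856]
```

View pics/s4.png

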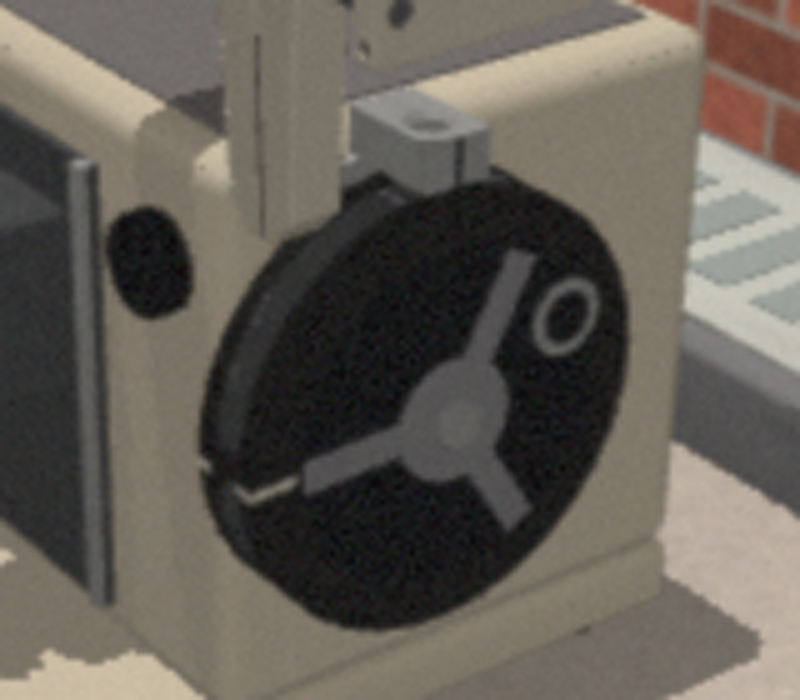

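```bash
python3 ang.py 250 150 5 248,497 297,483; python3 st.py
```

```text
(array([ 0.4686, -0.1538,  0.147 ]), 'r', 0.0764, 'deg from top, operator side +:', 92.3)
(array([ 0.4864, -0.1538,  0.1456]), 'r', 0.0587, 'deg from top, operator side +:', 94.3)
10.125 [ 0.4894 -0.1455  0.2262] [0.7  0.49 0.28] 0.00043041881716938317
[[-0.02   0.02  -1.   ]
 [ 1.    -0.007 -0.02 ]
 [-0.008 -1.    -0.02 ]]
qd [-0.001  0.011 -0.006 -0.011 -0.002  0.002 -0.001]
```

Emit:
step_arm([
  [1,0,0,14,0],
  [1,0,0,14,0],
  [1,0,10,0,0],
  [1,0,10,0,0],
  [1,0,10,0,0],
  [1,0,10,0,0],
  [1,0,6,0,0],
  [1,0,0,0,0],
  [1,0,0,-2,0],
])

```text
time: 11.25
eef_pos: [0.4625, -0.1461, 0.1749]
ee_rot: [-1.218, -1.234, 1.221]
wrist_force: [0.0, -0.3, -0.1]
grip_width: 0.0003
```

Emit:
step_arm([
  [1,0,-0.3,-2,0],
  [1,0,0.3,-1,0],
])

```text
time: 11.5
eef_pos: [0.4658, -0.1461, 0.1755]
ee_rot: [-1.219, -1.235, 1.221]
wrist_force: [-1.3, -0.0, 1.1]
grip_width: 0.0003
```

Emit:
step_arm([
  [1,0,0.3,-0.8,0],
])

```text
time: 11.62
eef_pos: [0.4658, -0.1461, 0.1752]
ee_rot: [-1.217, -1.234, 1.221]
wrist_force: [-1.8, -0.5, 1.4]
grip_width: 0.0006
```

Emit:
step_arm([
  [1,0,-6.1,-4.0,0],
  [1,0,-5.7,-4.5,0],
  [1,0,-5.3,-4.9,0],
  [1,0,-4.8,-5.4,0],
])

```text
time: 12.12
eef_pos: [0.4799, -0.1458, 0.1981]
ee_rot: [-1.208, -1.225, 1.223]
wrist_force: [-5.5, 0.3, 3.5]
grip_width: 0.0008
```

Emit:
step_arm([
  [1,0,-4.3,-5.8,0],
  [1,0,-3.7,-6.2,0],
  [1,0,-3.1,-6.5,0],
  [1,0,-2.5,-6.8,0],
])

```text
time: 12.62
eef_pos: [0.5038, -0.1457, 0.2166]
ee_rot: [-1.205, -1.222, 1.223]
wrist_force: [-5.4, 1.0, 8.2]
grip_width: 0.0004
```

Emit:
step_arm([
  [1,0,-6,6,0],
  [1,0,-2,12,0],
  [1,0,0,0,0],
])

```text
time: 13.0
eef_pos: [0.4889, -0.1459, 0.2266]
ee_rot: [-1.213, -1.229, 1.221]
wrist_force: [0.1, 0.5, 0.1]
grip_width: 0.0003
```

```bash
python3 look.py side s5.png "(250,150,410,290)" 5
```

```text
13.0 [ 0.48889042 -0.14594049  0.2266289 ] [0.10195961 0.45095515 0.07066061] [-1.21256347 -1.22934145  1.22073816]
```

View pics/s5.png

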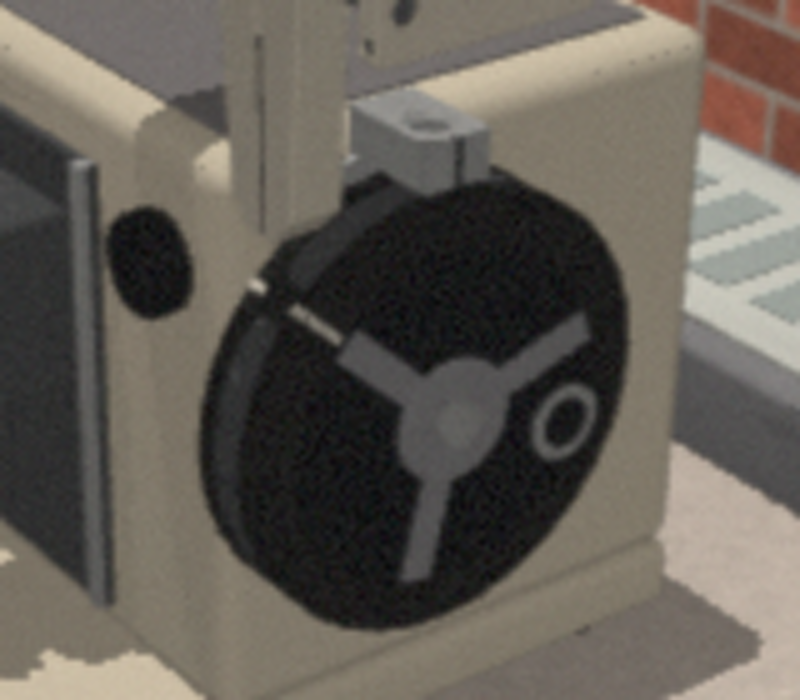

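```bash
python3 ang.py 250 150 5 292,305 338,343; python3 st.py
```

```text
(array([ 0.4845, -0.1538,  0.2058]), 'r', 0.0823, 'deg from top, operator side +:', 47.3)
(array([ 0.5011, -0.1538,  0.1884]), 'r', 0.0583, 'deg from top, operator side +:', 48.8)
13.05 [ 0.4895 -0.1458  0.2266] [0.48 0.66 0.35] 0.0004070664599834658
[[-0.019  0.012 -1.   ]
 [ 1.    -0.005 -0.019]
 [-0.005 -1.    -0.012]]
qd [ 0.     0.014 -0.006 -0.011 -0.001  0.004 -0.   ]
```

Emit:
step_arm([
  [1,0,0,14,0],
  [1,0,0,14,0],
  [1,0,10,0,0],
  [1,0,10,0,0],
  [1,0,10,0,0],
  [1,0,10,0,0],
  [1,0,6,0,0],
  [1,0,0,0,0],
  [1,0,0,-2,0],
])

```text
time: 14.18
eef_pos: [0.462, -0.1462, 0.1756]
ee_rot: [-1.211, -1.229, 1.222]
wrist_force: [-0.3, -0.3, -0.6]
grip_width: 0.0003
```

Emit:
step_arm([
  [1,0,-0.3,-2,0],
  [1,0,0.3,-1,0],
])

```text
time: 14.42
eef_pos: [0.4658, -0.1462, 0.1762]
ee_rot: [-1.212, -1.23, 1.222]
wrist_force: [-0.7, -0.3, 0.8]
grip_width: 0.0006
```

Emit:
step_arm([
  [1,0,0.3,-1.2,0],
])

```text
time: 14.55
eef_pos: [0.4661, -0.1462, 0.1759]
ee_rot: [-1.21, -1.229, 1.222]
wrist_force: [-2.7, -0.0, 1.1]
grip_width: 0.0003
```

Emit:
step_arm([
  [1,0,-6.1,-4.0,0],
  [1,0,-5.7,-4.5,0],
  [1,0,-5.3,-4.9,0],
  [1,0,-4.8,-5.4,0],
])

```text
time: 15.05
eef_pos: [0.4803, -0.146, 0.1987]
ee_rot: [-1.201, -1.22, 1.224]
wrist_force: [-4.7, 0.9, 3.3]
grip_width: 0.0002
```

Emit:
step_arm([
  [1,0,-4.3,-5.8,0],
  [1,0,-3.7,-6.2,0],
  [1,0,-3.1,-6.5,0],
  [1,0,-2.5,-6.8,0],
])

```text
time: 15.55
eef_pos: [0.5043, -0.1459, 0.2169]
ee_rot: [-1.198, -1.217, 1.224]
wrist_force: [-4.2, -0.0, 6.9]
grip_width: 0.0004
```

```bash
python3 look.py side s6.png "(250,150,410,290)" 5
```

```text
15.55 [ 0.50432315 -0.14586568  0.21694112] [-4.23895263 -0.03925208  6.85201466] [-1.19750596 -1.21708392  1.22408195]
```

View pics/s6.png

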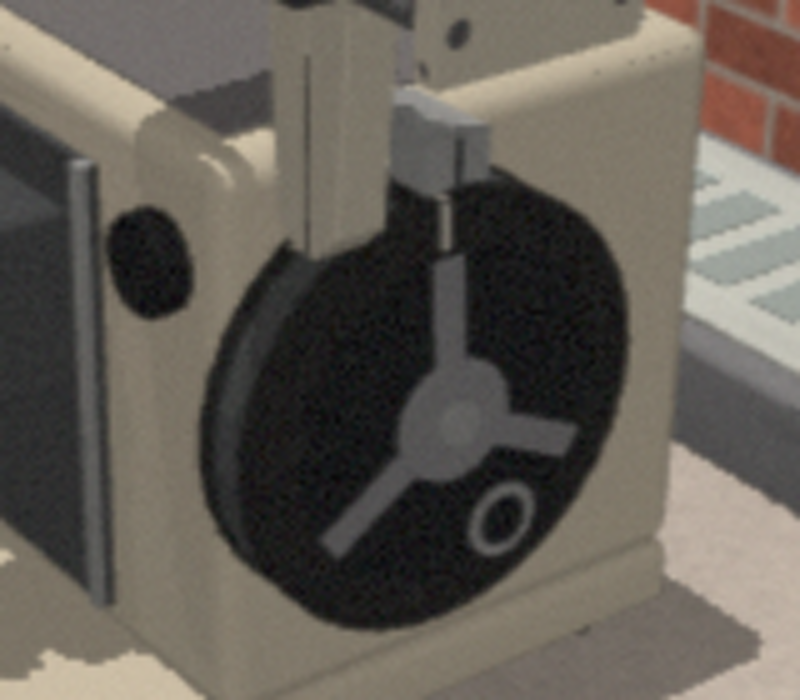

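```bash
python3 ang.py 250 150 5 446,198 448,253 450,310 451,340;python3 st.py; python3 - <<'E'
from ang import *
from h import *
cc=c
def proj(p): 
    q=R.from_rotvec(np.ravel(cc["rvec"])).apply(p)+np.ravel(cc["tvec"]);q=cc["K"]@q;return q[:2]/q[2]
for a in [0,2,4,6]:
    t=np.radians(a)
    print(a,[(5*(proj([.545-r*np.sin(t),-.1538,.15+r*np.cos(t)])-[250,150])).round(0) for r in (0,.058,.073)])
E
```

```text
(array([ 0.5401, -0.1538,  0.2246]), 'r', 0.0748, 'deg from top, operator side +:', 3.8)
(array([ 0.5416, -0.1538,  0.2063]), 'r', 0.0564, 'deg from top, operator side +:', 3.5)
(array([ 0.5432, -0.1538,  0.1868]), 'r', 0.0368, 'deg from top, operator side +:', 2.9)
(array([ 0.544 , -0.1538,  0.1763]), 'r', 0.0263, 'deg from top, operator side +:', 2.2)
15.6 [ 0.5062 -0.1459  0.2177] [-4.36  1.47 10.94] 2.7824508761872065e-05
[[-0.017 -0.002 -1.   ]
 [ 1.    -0.001 -0.017]
 [-0.001 -1.     0.002]]
qd [-0.002 -0.008 -0.004  0.002 -0.005 -0.027  0.005]
0 [array([451., 414.]), array([457., 245.]), array([459., 199.])]
2 [array([451., 414.]), array([452., 247.]), array([452., 201.])]
4 [array([451., 414.]), array([447., 249.]), array([445., 204.])]
6 [array([451., 414.]), array([441., 251.]), array([439., 207.])]
```

Emit:
step_arm([
  [1,0,-0.6,-1.6,0],
  [1,0,0,0,0],
])

```text
time: 15.85
eef_pos: [0.5114, -0.1459, 0.2208]
ee_rot: [-1.206, -1.226, 1.221]
wrist_force: [-0.5, -0.3, 0.5]
grip_width: 0.0004
```

```bash
python3 look.py side s7.png "(250,150,410,290)" 5; python3 look.py wrist w7.png
```

```text
15.85 [ 0.5114191  -0.14589048  0.22075468] [-0.46555926 -0.28903131  0.49880281] [-1.2064693  -1.22585471  1.22143587]
15.9 [ 0.51132212 -0.14589295  0.22066744] [-0.36138112 -0.41998038  2.54443325] [-1.20641824 -1.22574175  1.22143727]
```

View pics/s7.png

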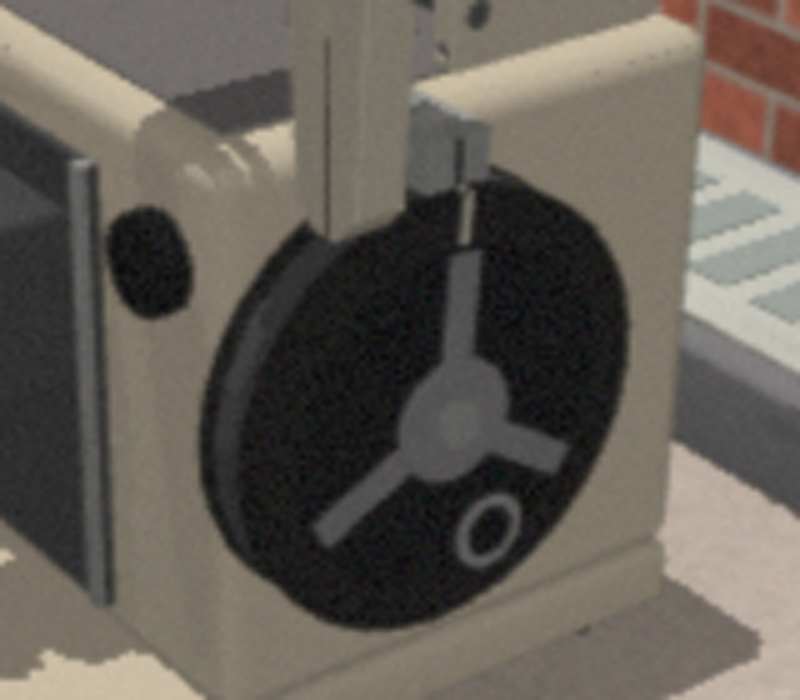

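```bash
python3 ang.py 250 150 5 469,190 464,245 462,300 461,340; python3 - <<'E'
from ang import *
# lug index mark on plane y=-.159 
for u,v in [(460,140),(460,180)]:
    o,d=ray(c,250+u/5,150+v/5);print(o+d*((-.159-o[1])/d[1]))
E
```

```text
(array([ 0.5487, -0.1538,  0.2249]), 'r', 0.075, 'deg from top, operator side +:', -2.8)
(array([ 0.5476, -0.1538,  0.2072]), 'r', 0.0573, 'deg from top, operator side +:', -2.6)
(array([ 0.5477, -0.1538,  0.1888]), 'r', 0.0389, 'deg from top, operator side +:', -4.0)
(array([ 0.5479, -0.1538,  0.1751]), 'r', 0.0252, 'deg from top, operator side +:', -6.7)
[ 0.54024428 -0.159       0.24488718]
[ 0.54081854 -0.159       0.23215085]
```

View pics/w7.png

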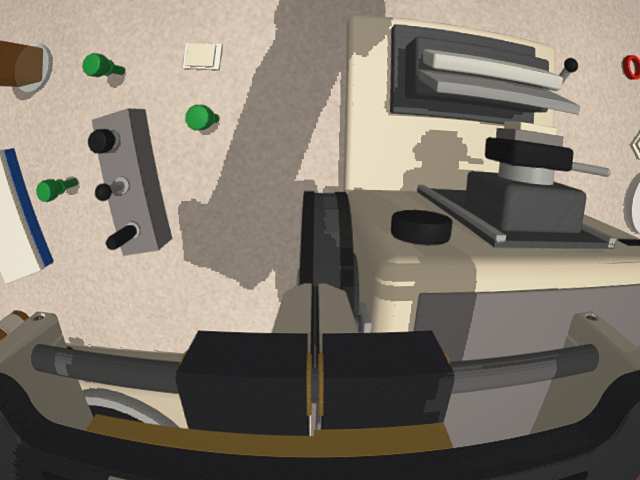

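```bash
python3 - <<'E'
from ang import *
from scipy.optimize import least_squares
def fit(P):
    P=np.array(P);return least_squares(lambda q:np.hypot(P[:,0]-q[0],P[:,1]-q[1])-q[2],[.545,.15,.07])
inner=[(.5309,.0921),(.5049,.1057),(.4864,.1456),(.5011,.1884),(.5416,.2063),(.5476,.2072)]
r=fit(inner);print(r.x,r.fun)
# outline of wheel from side0, right & bottom dark edge
im=cv2.cvtColor(c["img"],cv2.COLOR_RGB2GRAY).astype(float)
im=cv2.GaussianBlur(im,(3,3),0)
hub=(341.5,233.5);P=[];U=[]
for t in np.radians(np.arange(-75,105,3)): # image angle, right & below
    rr=np.arange(25,60,.25);u=hub[0]+rr*np.cos(t);v=hub[1]+rr*np.sin(t)
    val=cv2.remap(im.astype(np.float32),u.astype(np.float32)[None],v.astype(np.float32)[None],1)[0]
    g=np.diff(val);k=np.argmax(g[20:])+20
    if g[k]>3: P.append(f(u[k],v[k])[[0,2]]);U.append((round(u[k],1),round(v[k],1)))
P=np.array(P);r=least_squares(lambda q:np.hypot(P[:,0]-q[0],P[:,1]-q[1])-q[2],[.545,.15,.07],loss="soft_l1",f_scale=.001)
print(len(P),r.x, np.abs(r.fun).round(4)); 
E
```

```text
[0.54418538 0.14874752 0.05817533] [ 9.22223387e-06  1.03563442e-04 -3.04294614e-04  3.79509981e-04
 -5.64805516e-04  3.76804473e-04]
57 [0.54472902 0.14987056 0.07362585] [0.0034 0.0013 0.0008 0.0003 0.     0.0001 0.     0.     0.0005 0.0009
 0.0003 0.     0.0009 0.0008 0.0008 0.0002 0.0007 0.0012 0.0002 0.0005
 0.0019 0.0002 0.0025 0.0004 0.0018 0.0017 0.0017 0.0006 0.0317 0.0351
 0.0363 0.0394 0.041  0.0439 0.0472 0.0476 0.0563 0.0598 0.0028 0.0021
 0.0013 0.0003 0.0007 0.0012 0.0007 0.0009 0.     0.001  0.0001 0.0006
 0.0019 0.0012 0.0021 0.0011 0.0013 0.0002 0.0001]
```

```bash
python3 - <<'E'
from h import *
import pickle
s=pickle.load(open("side0.pkl","rb"));save(s,"s0lug.png",(305,160,360,200),14)
from ang import f
Ri=R.from_rotvec(np.ravel(s["rvec"]))
def proj(p): q=Ri.apply(p)+np.ravel(s["tvec"]);q=s["K"]@q;return ((q[:2]/q[2]-[305,160])*14).round(0)
for cx in (.5411,.5445):
  cy=-.1405
  for dx in (-.012,0,.012):
    print(cx,dx,[proj([cx+dx,cy+dy,z]) for dy,z in ((-.019,.244),(-.019,.228),(.019,.244))])
E
```

```text
0.5411 -0.012 [array([436., 287.]), array([431., 430.]), array([214., 166.])]
0.5411 0 [array([527., 260.]), array([522., 402.]), array([304., 141.])]
0.5411 0.012 [array([617., 233.]), array([611., 374.]), array([393., 116.])]
0.5445 -0.012 [array([462., 279.]), array([457., 422.]), array([240., 159.])]
0.5445 0 [array([553., 252.]), array([547., 394.]), array([329., 134.])]
0.5445 0.012 [array([643., 225.]), array([636., 366.]), array([418., 109.])]
```

View pics/s0lug.png

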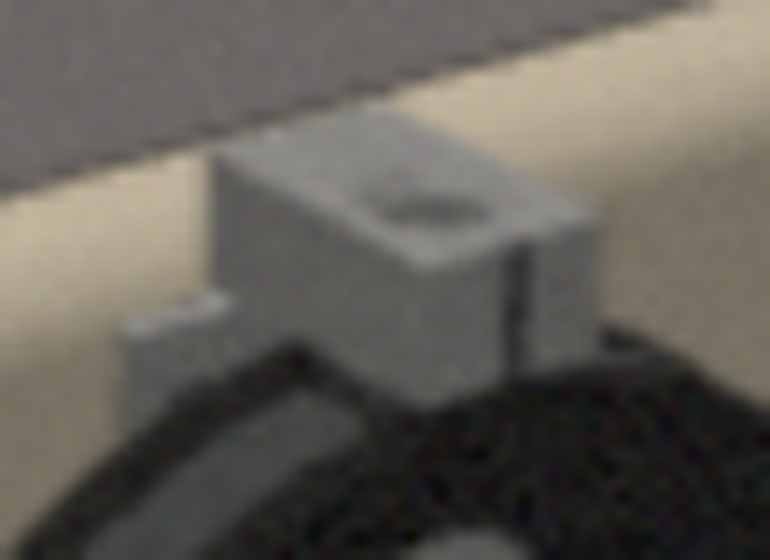

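Emit:
step_arm([
  [1,0,0.8,-0.2,0],
])

```text
time: 16.08
eef_pos: [0.5114, -0.1459, 0.2201]
ee_rot: [-1.206, -1.226, 1.222]
wrist_force: [-3.7, 0.1, 7.7]
grip_width: 0.0003
```

Emit:
step_arm([
  [1,0,0.9,1.3,0],
])

```text
time: 16.2
eef_pos: [0.5107, -0.1459, 0.2199]
ee_rot: [-1.207, -1.227, 1.221]
wrist_force: [-1.8, 0.2, 5.9]
grip_width: 0.0006
```

Emit:
step_arm([
  [1,0,0.9,1.5,0],
])

```text
time: 16.32
eef_pos: [0.5098, -0.146, 0.2197]
ee_rot: [-1.209, -1.228, 1.22]
wrist_force: [-1.5, 0.2, 4.9]
grip_width: 0.0003
```

Emit:
step_arm([
  [1,0,0.5,0,0],
])

```text
time: 16.45
eef_pos: [0.5098, -0.1459, 0.2196]
ee_rot: [-1.209, -1.228, 1.22]
wrist_force: [-3.4, 0.2, 5.9]
grip_width: 0.0007
```

```bash
python3 look.py side s8.png "(290,160,370,240)" 7.5
```

```text
16.45 [ 0.50982985 -0.14593472  0.21962699] [-3.43638262  0.22935144  5.85977048] [-1.20860538 -1.22844035  1.21978269]
```

View pics/s8.png

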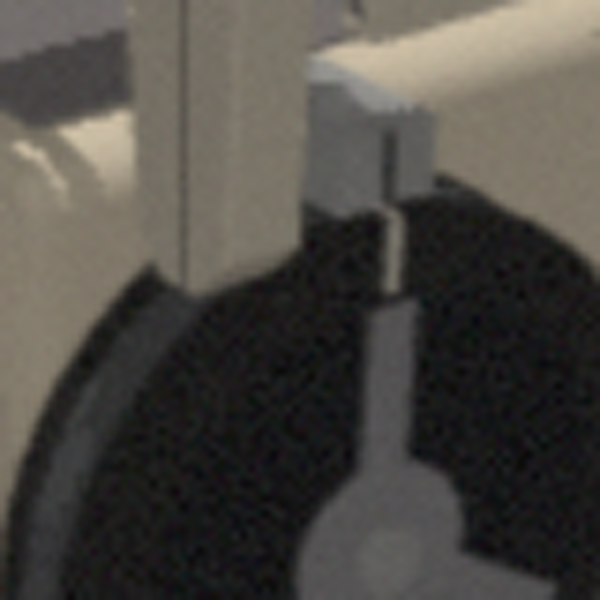

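```bash
sed -i 's/HUB=(.545,.150)/HUB=(.5443,.149)/' ang.py; python3 ang.py 290 160 7.5 397,218 392,292 391,305 390,380 385,450; python3 ang.py 250 150 5 469,190 464,245;
```

```text
(array([ 0.5471, -0.1538,  0.2236]), 'r', 0.0747, 'deg from top, operator side +:', -2.2)
(array([ 0.5466, -0.1538,  0.2076]), 'r', 0.0587, 'deg from top, operator side +:', -2.2)
(array([ 0.5465, -0.1538,  0.2048]), 'r', 0.0558, 'deg from top, operator side +:', -2.2)
(array([ 0.547 , -0.1538,  0.1879]), 'r', 0.039, 'deg from top, operator side +:', -3.9)
(array([ 0.5464, -0.1538,  0.1721]), 'r', 0.0232, 'deg from top, operator side +:', -5.2)
(array([ 0.5487, -0.1538,  0.2249]), 'r', 0.076, 'deg from top, operator side +:', -3.3)
(array([ 0.5476, -0.1538,  0.2072]), 'r', 0.0583, 'deg from top, operator side +:', -3.3)
```

Emit:
step_arm([
  [1,0,0.8,1.6,0],
  [1,0,0.8,1.6,0],
  [1,0,0.8,1.5,0],
  [1,0,0.4,0,0],
])

```text
time: 17.0
eef_pos: [0.5058, -0.146, 0.2178]
ee_rot: [-1.21, -1.23, 1.219]
wrist_force: [-2.7, 0.1, 6.0]
grip_width: 0.0005
```

```bash
python3 look.py side s9.png "(290,160,370,240)" 7.5
```

```text
17.0 [ 0.5057694  -0.14596965  0.21779319] [-2.71401449  0.10641611  6.02483394] [-1.21021966 -1.23036663  1.21853743]
```

View pics/s9.png

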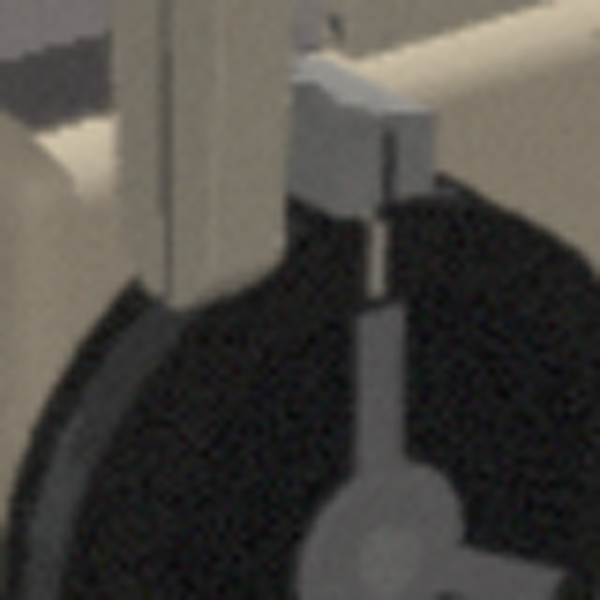

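```bash
python3 ang.py 290 160 7.5 378,225 377,294; python3 - <<'E'
from ang import *
Ri=R.from_rotvec(np.ravel(c["rvec"]))
def proj(p): q=Ri.apply(p)+np.ravel(c["tvec"]);q=c["K"]@q;return ((q[:2]/q[2]-[290,160])*7.5).round(1)
for h in ([.5443,.1490],[.5447,.1499]):
  for a in (-2,0,2): 
    t=np.radians(a); print(a,[proj([h[0]-r*np.sin(t),-.1538,h[1]+r*np.cos(t)]) for r in (.058,.074)])
o,d=ray(c,340,205);print("ray dx/dy",d[0]/d[1],d[2]/d[1])
E
```

```text
(array([ 0.5424, -0.1538,  0.2234]), 'r', 0.0744, 'deg from top, operator side +:', 1.5)
(array([ 0.5428, -0.1538,  0.2083]), 'r', 0.0593, 'deg from top, operator side +:', 1.5)
-2 [array([390.8, 295.4]), array([395.9, 221.4])]
0 [array([382.9, 297.8]), array([385.7, 224.3])]
2 [array([374.9, 300.5]), array([375.4, 227.8])]
-2 [array([392.5, 290.8]), array([397.6, 216.7])]
0 [array([384.6, 293.2]), array([387.4, 219.7])]
2 [array([376.6, 295.9]), array([377.1, 223.1])]
ray dx/dy 0.822798569106033 -0.6464144494443219
```

Emit:
step_arm([
  [1,0,-3,1,0],
  [1,0,-10,6,0],
  [1,0,-15,10,0],
  [1,0,-20,10,0],
  [1,0,-20,10,0],
  [1,0,0,0,0],
])

```text
time: 17.8
eef_pos: [0.4648, -0.147, 0.2887]
ee_rot: [-1.211, -1.23, 1.218]
wrist_force: [-0.1, -0.0, 0.3]
grip_width: 0.0005
```

```bash
python3 look.py side s10.png "(290,160,370,240)" 7.5; python3 st.py
```

```text
17.8 [ 0.46484352 -0.14695593  0.28870707] [-0.13407062 -0.00482145  0.28979682] [-1.21118642 -1.22951097  1.21796486]
17.85 [ 0.4648 -0.1465  0.2878] [ 0.9  -0.22 -0.63] 0.00011413851929653504
[[-0.018  0.01  -1.   ]
 [ 1.    -0.002 -0.018]
 [-0.002 -1.    -0.01 ]]
qd [ 0.002  0.032 -0.013  0.014 -0.005 -0.007  0.001]
```

View pics/s10.png

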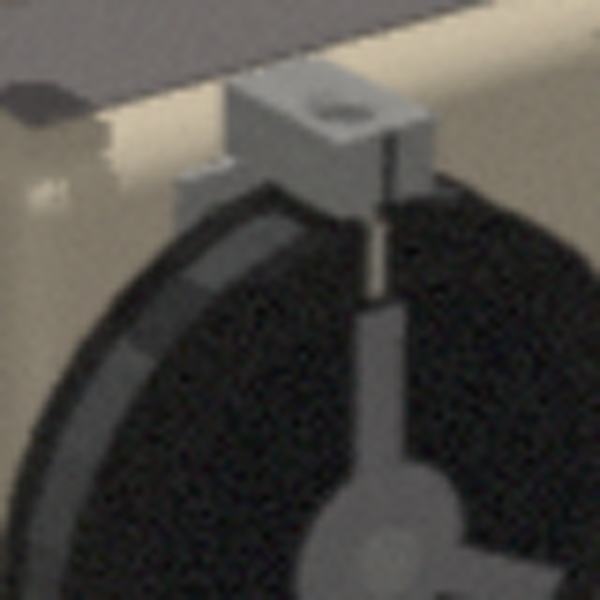

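```bash
python3 - <<'E'
from h import *
import pickle
t=pickle.load(open("top0.pkl","rb"));s=pickle.load(open("side0.pkl","rb"))
for p in [(363.5,281),(427.5,314),(463.5,244),(419.5,270.5),(415,243.5)]: print(p,px2w(t,*p).round(4))
for p in [(309.5,341),(322,411),(439.5,404),(365.5,376)]: print("side",p,px2w(s,*p).round(4))
# knob centroid in top by threshold, and by depth cloud
im=t["img"].astype(int)
v,u=np.mgrid[0:480,0:640];m=(im.max(2)<45)&(abs(u-419)<9)&(abs(v-270)<9);print("knob centroid",u[m].mean(),v[m].mean(),m.sum(),atz(t,u[m].mean(),v[m].mean(),.070))
im=s["img"].astype(int);m=(im.max(2)<40)&(abs(u-365.5)<12)&(abs(v-380)<14);print("side knob",u[m].mean(),v[m].mean(),m.sum(),atz(s,u[m].mean(),v[m].mean(),.067))
E
```

```text
(363.5, 281) [ 0.4168 -0.2525  0.0696]
(427.5, 314) [ 0.3567 -0.3626  0.0685]
(463.5, 244) [ 0.4796 -0.4345  0.0675]
(419.5, 270.5) [ 0.4326 -0.3511  0.0776]
(415, 243.5) [ 0.4791 -0.3436  0.0897]
side (309.5, 341) [ 0.4159 -0.2527  0.0671]
side (322, 411) [ 0.3563 -0.3611  0.0669]
side (439.5, 404) [ 0.4753 -0.4366  0.0688]
side (365.5, 376) [ 0.4285 -0.355   0.0763]
knob centroid 418.9375 270.4375 128 [ 0.43342883 -0.35158717  0.07      ]
side knob 365.0764119601329 379.2425249169435 301 [ 0.43087901 -0.35222855  0.067     ]
```

Emit:
step_arm([
  [0.45,-30,0,5,0],
  [0.45,-35,0,5,0],
  [0.45,-35,5,5,0],
  [0.45,-35,15,5,0],
  [0.45,-35,20,5,0],
  [0.45,-25,20,4,0],
  [0.45,-8,20,2,0],
  [0.45,0,15,0,0],
  [0.45,0,10,0,0],
  [0.45,0,0,0,0],
])

```text
time: 19.1
eef_pos: [0.439, -0.3511, 0.1711]
ee_rot: [-1.194, -1.232, 1.223]
wrist_force: [0.5, 0.3, 0.9]
grip_width: 0.0511
```

```bash
python3 st.py; python3 look.py wrist w11.png
```

```text
19.1 [ 0.439  -0.3511  0.1711] [0.5  0.31 0.88] 0.05107250315042707
[[-0.026  0.002 -1.   ]
 [ 1.     0.006 -0.026]
 [ 0.006 -1.    -0.002]]
qd [-0.005 -0.007  0.001 -0.01  -0.003 -0.005  0.   ]
19.1 [ 0.43900584 -0.35106291  0.17110338] [0.49813267 0.30870006 0.87686771] [-1.19427928 -1.23244426  1.22316242]
```

View pics/w11.png

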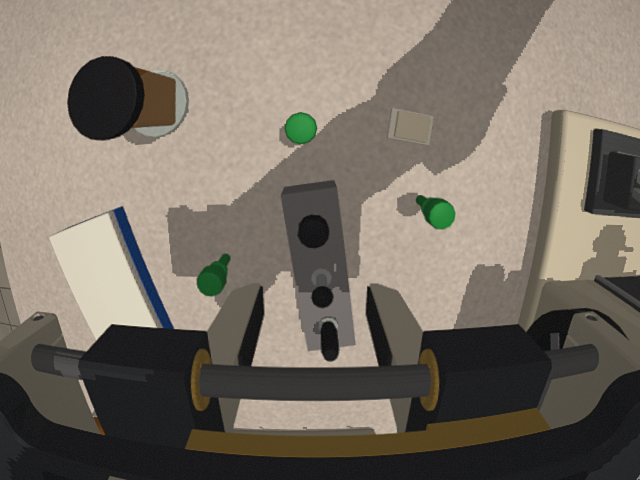

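```bash
cat >> h.py <<'E'
def wray(c,s,u,v):
    K=c["K"];dx,dy=u-K[0,2],v-K[1,2];r=np.hypot(dx,dy);th=r/K[0,0]
    d=np.array([np.sin(th)*dx/max(r,1e-9),np.sin(th)*dy/max(r,1e-9),np.cos(th)])
    M=c["mount"];Rw=R.from_rotvec(s["ee_rot"]).as_matrix()
    o=Rw@M[:3,3]+s["eef_pos"];return o,Rw@(M[:3,:3]@d)
def watz(c,s,u,v,h):
    o,d=wray(c,s,u,v);return o+d*(h-o[2])/d[2]
E
python3 - <<'E'
from h import *
import pickle
c,s=pickle.load(open("last_wrist.pkl","rb"))
print("knob",watz(c,s,313.5,231,.073),"ball",watz(c,s,322,296,.083),"driver top",watz(c,s,330,350,.092))
save(c,"w11c.png",(260,170,380,370),3)
E
```

```text
knob [ 0.43130694 -0.35108682  0.073     ] ball [ 0.47951405 -0.34346208  0.083     ] driver top [ 0.52288684 -0.33585802  0.092     ]
```

View pics/w11c.png

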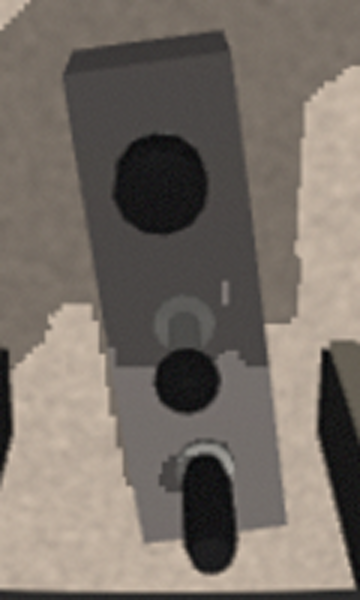

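Emit:
step_arm([
  [0.45,0,5,7,0],
  [0.45,0,12,0,0],
  [0.45,0,12,0,0],
  [0.45,0,12,0,0],
  [0.45,0,12,0,0],
  [0.45,0,12,0,0],
  [0.45,0,12,0,0],
  [0.45,0,8,0,0],
  [0.45,0,0,0,0],
])

```text
time: 20.27
eef_pos: [0.4333, -0.3508, 0.0815]
ee_rot: [-1.197, -1.235, 1.224]
wrist_force: [0.1, -0.6, -0.3]
grip_width: 0.0512
```

```bash
python3 st.py; python3 look.py wrist w12.png
```

```text
20.275 [ 0.4333 -0.3508  0.0815] [ 0.11 -0.56 -0.32] 0.05116247260104354
[[-0.028  0.005 -1.   ]
 [ 1.     0.004 -0.028]
 [ 0.004 -1.    -0.005]]
qd [-0.    -0.005  0.003 -0.007 -0.001 -0.007  0.002]
20.275 [ 0.43329886 -0.35075532  0.08147443] [ 0.10873632 -0.55775287 -0.32128493] [-1.19656868 -1.23496613  1.22424159]
```

View pics/w12.png

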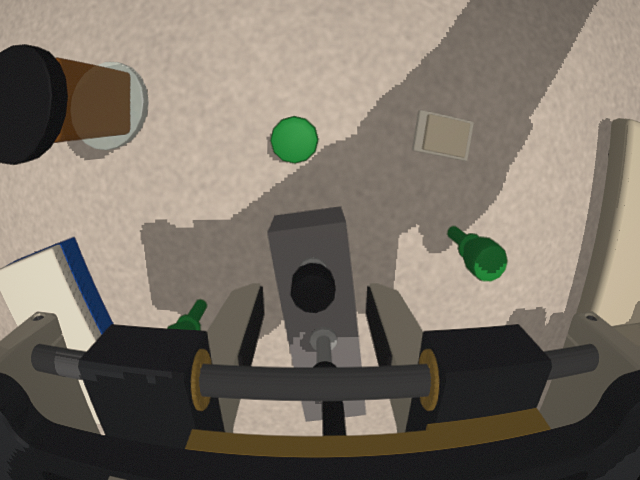

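```bash
python3 - <<'E'
from h import *
import pickle
c,s=pickle.load(open("last_wrist.pkl","rb"))
print("knob",watz(c,s,313,287,.073))
E
```

```text
knob [ 0.43001643 -0.35120456  0.073     ]
```

Emit:
step_arm([
  [0.45,0,8,0.5,0],
  [0.45,0,8,0.5,0],
  [0.45,0,8,0,0],
  [0.45,0,5,0,0],
  [0.45,0,2,0,0],
  [0.45,0,0,0,0],
])

```text
time: 21.08
eef_pos: [0.4332, -0.3514, 0.0494]
ee_rot: [-1.199, -1.236, 1.225]
wrist_force: [-0.3, -0.1, -0.5]
grip_width: 0.0511
```

Emit:
step_arm([
  [0.45,0,0,1.5,0],
  [1,0,0,0,0],
  [1,0,0,0,0],
  [1,0,0,0,0],
  [1,0,0,0,0],
], squeeze=25)

```text
time: 21.7
eef_pos: [0.4319, -0.3518, 0.0501]
ee_rot: [-1.201, -1.236, 1.225]
wrist_force: [0.3, -1.0, -0.3]
grip_width: 0.0234
```

```bash
python3 st.py; python3 look.py wrist w13.png "(200,180,440,400)" 2.5
```

```text
21.7 [ 0.4319 -0.3518  0.0501] [ 0.34 -1.04 -0.29] 0.023380849822874524
[[-0.028  0.008 -1.   ]
 [ 1.     0.001 -0.028]
 [ 0.001 -1.    -0.008]]
qd [-0.001  0.     0.001  0.    -0.     0.001  0.   ]
21.7 [ 0.43190817 -0.35182291  0.05010803] [ 0.34487641 -1.03748061 -0.29235043] [-1.20087553 -1.23605508  1.22480459]
```

View pics/w13.png

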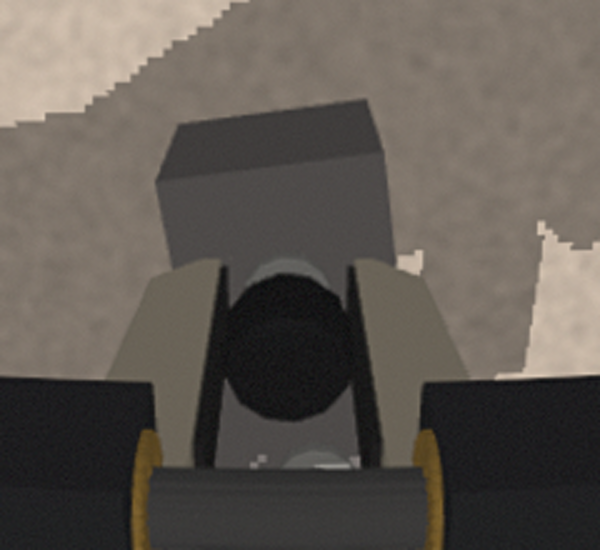

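Emit:
step_arm([
  [1,0,-6,0,0],
  [1,0,-10,0,0],
  [1,0,-10,0,0],
  [1,0,-12,0,0],
  [1,0,-12,0,0],
  [1,0,0,0,0],
])

```text
time: 22.5
eef_pos: [0.4319, -0.3522, 0.1047]
ee_rot: [-1.203, -1.237, 1.225]
wrist_force: [-0.0, -1.1, -0.6]
grip_width: 0.0236
```

```bash
python3 st.py; python3 look.py side s14.png "(280,200,480,440)" 2.5;python3 look.py wrist w14.png "(200,180,440,400)" 2.5
```

```text
22.5 [ 0.4319 -0.3522  0.1047] [-0.03 -1.13 -0.65] 0.02357452037770046
[[-0.028  0.01  -1.   ]
 [ 1.     0.    -0.028]
 [ 0.    -1.    -0.01 ]]
qd [-0.002  0.007 -0.005  0.011  0.003  0.007 -0.   ]
22.5 [ 0.43191555 -0.35224837  0.10465863] [-0.0288327  -1.13317089 -0.64590277] [-1.20294428 -1.2367157   1.22487412]
22.55 [ 0.43163186 -0.35188503  0.10408633] [ 0.3964395   1.10168231 -0.53433134] [-1.2016254  -1.23655526  1.22477921]
```

View pics/s14.png

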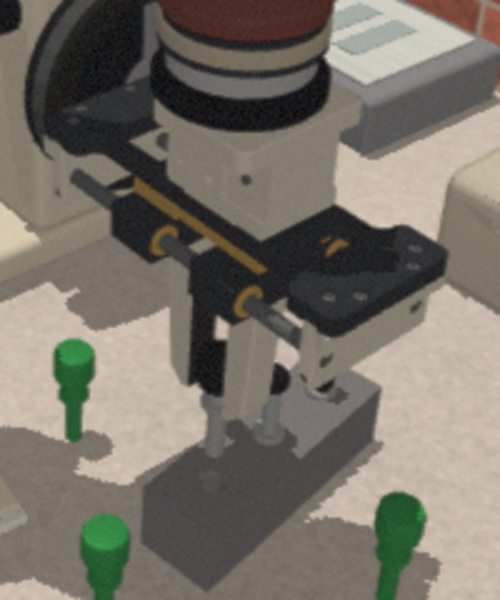

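View pics/w14.png

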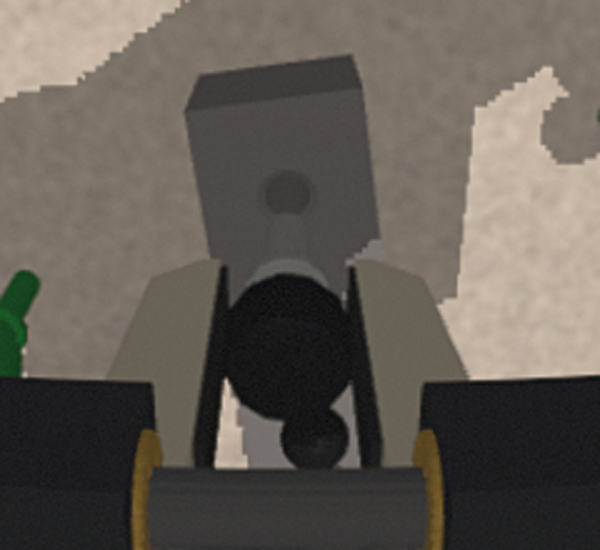

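```bash
python3 - <<'E'
from h import *
import pickle
c,s=pickle.load(open("last_wrist.pkl","rb"))
save(c,"w14h.png",(295,240,335,275),18)
print(s["eef_pos"],"hole",watz(c,s,314.8,257.2,.042))
E
```

```text
[ 0.43163186 -0.35188503  0.10408633] hole [ 0.43183725 -0.35125443  0.042     ]
```

View pics/w14h.png

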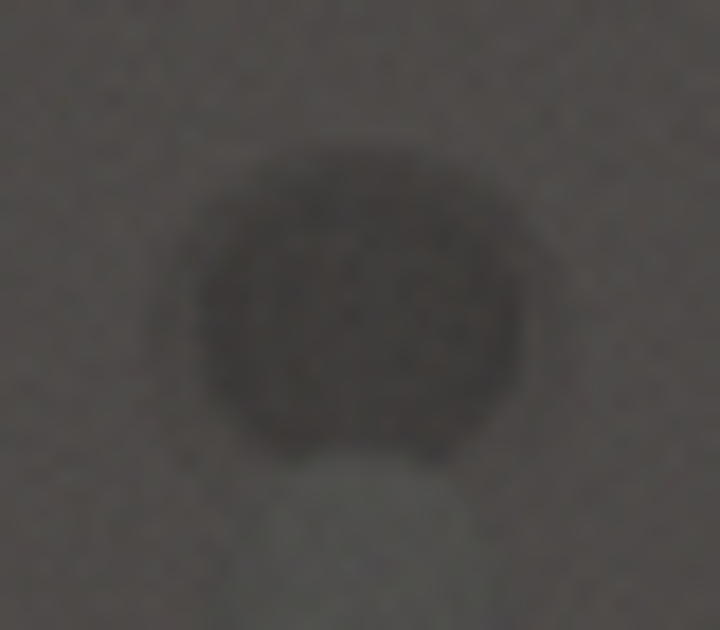

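Emit:
step_arm([
  [1,0,-20,0,0],
  [1,0,-25,0,0],
  [1,0,-25,0,0],
  [1,0,-25,0,0],
  [1,0,-25,0,0],
  [1,0,-25,0,0],
  [1,0,-25,0,0],
  [1,0,-20,0,0],
  [1,0,-10,0,0],
  [1,0,0,0,0],
])

```text
time: 23.85
eef_pos: [0.4273, -0.3491, 0.3023]
ee_rot: [-1.182, -1.231, 1.222]
wrist_force: [-0.1, 0.7, 0.0]
grip_width: 0.0232
```

```bash
python3 st.py
```

```text
23.85 [ 0.4273 -0.3491  0.3023] [-0.09  0.65  0.03] 0.02315888742927493
[[-0.027 -0.006 -1.   ]
 [ 1.     0.013 -0.027]
 [ 0.013 -1.     0.006]]
qd [ 0.002  0.01  -0.004  0.021 -0.001 -0.002  0.001]
```

Emit:
step_arm([
  [1,15,0,-9,0],
  [1,28,0,-16,0],
  [1,28,0,-16,0],
  [1,28,0,-17,0],
  [1,28,0,-17,0],
  [1,28,0,-17,0],
  [1,24,0,-14,0],
  [1,12,0,-8,0],
  [1,6,0,-4,0],
  [1,0,0,0,0],
])

```text
time: 25.1
eef_pos: [0.5425, -0.1293, 0.2945]
ee_rot: [-1.157, -1.23, 1.227]
wrist_force: [-0.6, 0.1, -1.1]
grip_width: 0.0234
```

```bash
python3 st.py; python3 look.py wrist w15.png "(200,180,440,400)" 2.5; python3 look.py side s15.png "(280,120,400,260)" 4
```

```text
25.1 [ 0.5425 -0.1293  0.2945] [-0.64  0.09 -1.11] 0.023413893987230358
[[-0.035 -0.023 -0.999]
 [ 0.999  0.025 -0.035]
 [ 0.026 -0.999  0.022]]
qd [ 0.005  0.     0.018  0.008  0.013  0.002 -0.002]
25.1 [ 0.54253421 -0.12926311  0.29449278] [-0.63526566  0.09439346 -1.11439437] [-1.15738221 -1.23026326  1.22677191]
25.15 [ 0.5422501  -0.12993586  0.29455995] [ 0.26754128 -0.74644731 -0.84797058] [-1.15809146 -1.22928098  1.22625739]
```

View pics/w15.png

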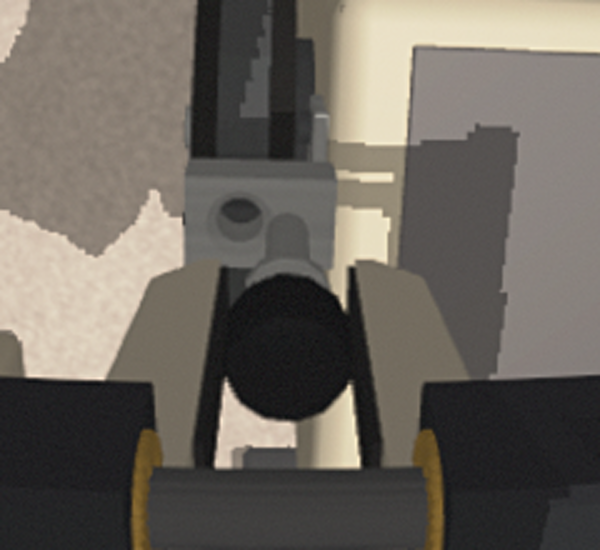

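View pics/s15.png

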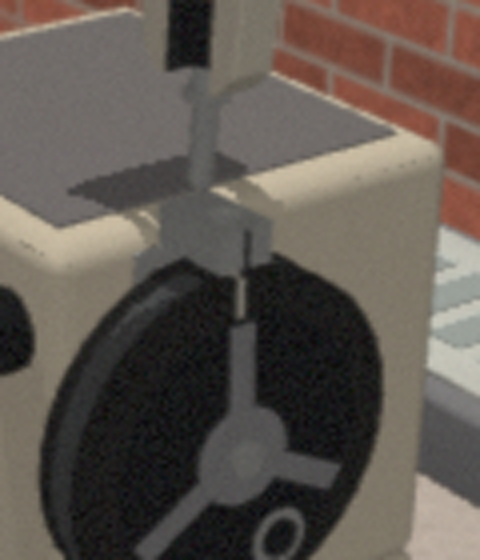

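```bash
cat > bore.py <<'E'
import sys
from h import *
import pickle
c,s=pickle.load(open("last_wrist.pkl","rb"))
u,v=map(float,sys.argv[1:3])
b=watz(c,s,u,v,.244);s2=arm.get_state();M=R.from_rotvec(s2["ee_rot"]).as_matrix()
off=np.array([.0,.0006,0])
p=s2["eef_pos"]
foot=p+off+M[:,1]*.026   # foot tip 26 mm beyond TCP (34-8)
print("bore",b.round(4),"tcp",p.round(4),"foot",foot.round(4),"tilt",M[:,1].round(3))
d=b-foot;print("foot->bore world",(d*1000).round(1),"tool",(M.T@d*1000).round(1))
E
python3 bore.py 295.2 266.4
```

```text
bore [ 0.5433 -0.1396  0.244 ] tcp [ 0.5421 -0.1305  0.2947] foot [ 0.5415 -0.1292  0.2687] tilt [-0.023  0.024 -0.999]
foot->bore world [  1.8 -10.4 -24.7] tool [-11.1  24.4  -2. ]
```

Emit:
step_arm([
  [1,-11,0,-2,0],
  [1,0,0,0,0],
  [1,0,0,0,0],
])

```text
time: 25.58
eef_pos: [0.5436, -0.1454, 0.2949]
ee_rot: [-1.163, -1.224, 1.223]
wrist_force: [0.9, -0.1, -1.5]
grip_width: 0.0234
```

```bash
python3 st.py; python3 look.py wrist w16.png "(260,220,380,310)" 6
```

```text
25.575 [ 0.5436 -0.1454  0.2949] [ 0.88 -0.09 -1.49] 0.023417602594559318
[[-0.027 -0.022 -0.999]
 [ 0.999  0.023 -0.028]
 [ 0.023 -0.999  0.021]]
qd [ 0.016  0.     0.009 -0.001  0.007 -0.001  0.002]
25.575 [ 0.54357332 -0.14541893  0.29485209] [ 0.88465528 -0.09332167 -1.49457769] [-1.16295371 -1.22422097  1.22265585]
```

View pics/w16.png

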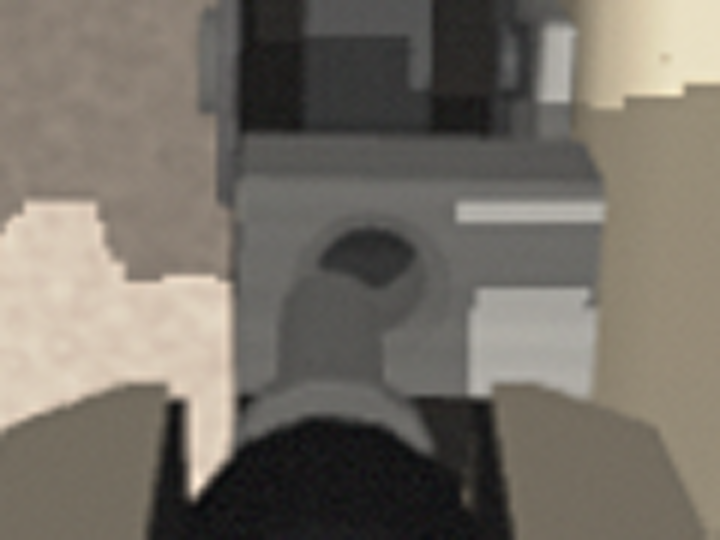

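```bash
python3 bore.py 321.8 265.8
```

```text
bore [ 0.5437 -0.1393  0.244 ] tcp [ 0.5435 -0.1457  0.2949] foot [ 0.5429 -0.1445  0.2689] tilt [-0.022  0.022 -1.   ]
foot->bore world [  0.8   5.2 -24.9] tool [ 4.6 25.  -1.5]
```

Emit:
step_arm([
  [1,1.5,4,-0.7,0],
  [1,1.5,5,-0.7,0],
  [1,0.5,5,0,0],
  [1,0,3,0,0],
  [1,0,0,0,0],
])

```text
time: 26.25
eef_pos: [0.5443, -0.1405, 0.2763]
ee_rot: [-1.161, -1.224, 1.224]
wrist_force: [-0.5, -0.2, -0.2]
grip_width: 0.0232
```

```bash
python3 bore.py 321.8 265.8; python3 look.py wrist w17.png "(260,220,380,310)" 6; python3 look.py side s17.png "(290,120,390,210)" 6; python3 look.py top t17.png "(240,130,340,230)" 6
```

```text
bore [ 0.5437 -0.1393  0.244 ] tcp [ 0.5443 -0.1405  0.2763] foot [ 0.5437 -0.1393  0.2503] tilt [-0.023  0.023 -0.999]
foot->bore world [-0.   0.1 -6.3] tool [-0.1  6.3 -0.1]
26.25 [ 0.54429978 -0.1405268   0.2762769 ] [-0.52965509 -0.19511786 -0.21436757] [-1.16136735 -1.22445495  1.22360051]
26.3 [ 0.54437735 -0.14057946  0.27644734] [-0.35881978  0.02645823 -1.65012783] [-1.16167656 -1.22457852  1.22349551]
26.35 [ 0.54448876 -0.14066284  0.27664206] [-0.18011796  0.45807026 -0.73382065] [-1.16208172 -1.22482193  1.22333121]
```

View pics/w17.png

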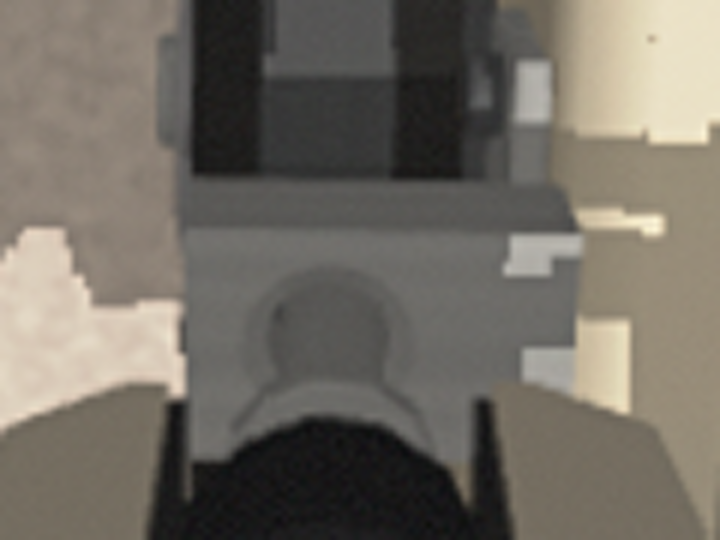

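View pics/s17.png

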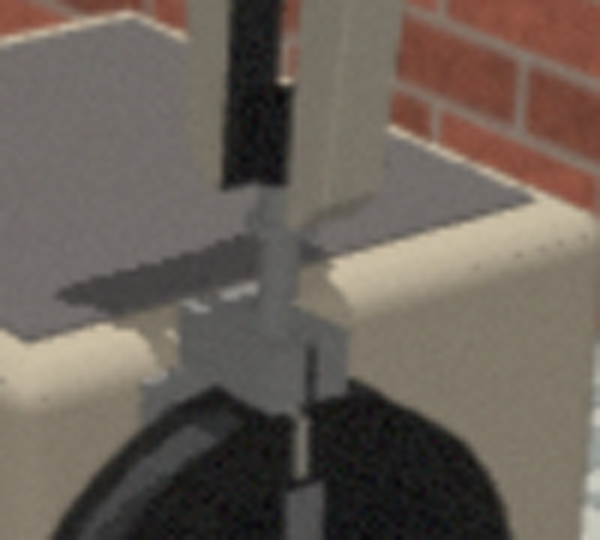

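Emit:
step_arm([
  [1,0,2,0,0],
  [1,0,2,0,0],
  [1,0,0,0,0],
])

```text
time: 26.78
eef_pos: [0.5446, -0.1409, 0.2728]
ee_rot: [-1.163, -1.225, 1.223]
wrist_force: [-0.2, -0.1, 0.2]
grip_width: 0.0232
```

Emit:
step_arm([
  [1,0,2,0,0],
  [1,0,2,0,0],
])

```text
time: 27.02
eef_pos: [0.5446, -0.1408, 0.2687]
ee_rot: [-1.163, -1.225, 1.223]
wrist_force: [-0.0, 0.5, -0.2]
grip_width: 0.0235
```

```bash
python3 st.py
```

```text
27.025 [ 0.5446 -0.1408  0.2687] [-0.03  0.47 -0.22] 0.023527284123561847
[[-0.028 -0.021 -0.999]
 [ 0.999  0.023 -0.029]
 [ 0.023 -1.     0.02 ]]
qd [ 0.003  0.011 -0.003  0.027 -0.006 -0.041  0.006]
```

Foot now near the rim; carry on with the force watched.

Emit:
step_arm([
  [1,0,1.5,0,0],
  [1,0,1.5,0,0],
])

```text
time: 27.28
eef_pos: [0.5445, -0.1407, 0.2654]
ee_rot: [-1.163, -1.225, 1.223]
wrist_force: [-0.1, -0.8, -0.2]
grip_width: 0.0233
```

Emit:
step_arm([
  [1,0,1.5,0,0],
  [1,0,1.5,0,0],
])

```text
time: 27.52
eef_pos: [0.5444, -0.1407, 0.2622]
ee_rot: [-1.163, -1.225, 1.223]
wrist_force: [-0.4, 0.0, -1.1]
grip_width: 0.0235
```

Emit:
step_arm([
  [1,0,1.5,0,0],
  [1,0,1.5,0,0],
])

```text
time: 27.78
eef_pos: [0.5443, -0.1406, 0.259]
ee_rot: [-1.163, -1.225, 1.223]
wrist_force: [0.6, -0.2, -0.3]
grip_width: 0.0236
```

Emit:
step_arm([
  [1,0,1.5,0,0],
  [1,0,1.5,0,0],
])

```text
time: 28.02
eef_pos: [0.5443, -0.1405, 0.2558]
ee_rot: [-1.163, -1.225, 1.223]
wrist_force: [-0.1, -0.1, -0.8]
grip_width: 0.0235
```

Emit:
step_arm([
  [1,0,1.2,0,0],
  [1,0,1.2,0,0],
])

```text
time: 28.28
eef_pos: [0.5442, -0.1404, 0.2532]
ee_rot: [-1.163, -1.225, 1.223]
wrist_force: [-0.2, 0.6, 0.2]
grip_width: 0.0235
```

Emit:
step_arm([
  [1,0,1,0,0],
])

```text
time: 28.4
eef_pos: [0.5442, -0.1404, 0.2523]
ee_rot: [-1.163, -1.225, 1.223]
wrist_force: [-0.9, -0.1, 3.5]
grip_width: 0.0234
```

Emit:
step_arm([
  [1,0,1,0,0],
])

```text
time: 28.52
eef_pos: [0.5443, -0.1405, 0.2522]
ee_rot: [-1.164, -1.226, 1.222]
wrist_force: [-1.7, 1.0, 6.4]
grip_width: 0.0233
```

Emit:
step_arm([
  [1,0,0,0,0],
  [0.6,0,0,0,0],
  [0.45,0,0,0,0],
  [0.45,0,0,0,0],
])

```text
time: 29.02
eef_pos: [0.5445, -0.1405, 0.252]
ee_rot: [-1.164, -1.226, 1.222]
wrist_force: [-0.7, 0.3, 0.5]
grip_width: 0.0482
```

```bash
python3 st.py; python3 look.py wrist w18.png "(200,180,440,400)" 2.5; python3 look.py side s18.png "(290,120,390,230)" 5
```

```text
29.025 [ 0.5445 -0.1405  0.252 ] [-0.73  0.28  0.48] 0.0482449541893683
[[-0.028 -0.02  -0.999]
 [ 0.999  0.023 -0.029]
 [ 0.023 -1.     0.019]]
qd [-0.002  0.    -0.     0.001 -0.001 -0.003 -0.001]
29.025 [ 0.54446237 -0.14051934  0.25195649] [-0.73196692  0.27919089  0.48249916] [-1.16432093 -1.22610186  1.22239381]
29.075 [ 0.54445123 -0.14045439  0.25196831] [-0.2752379  -0.07989217  0.5858443 ] [-1.16421931 -1.22618099  1.22239029]
```

View pics/s18.png

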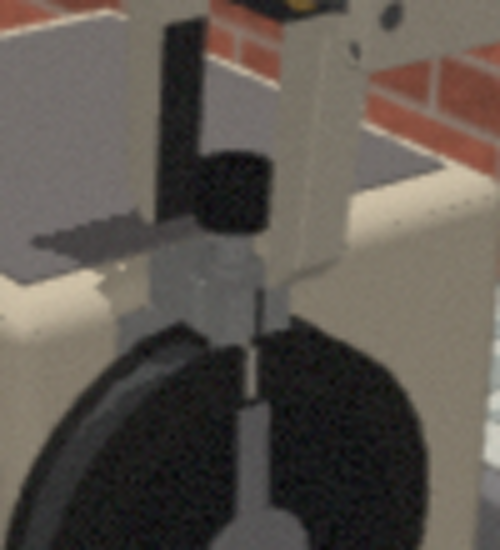

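View pics/w18.png

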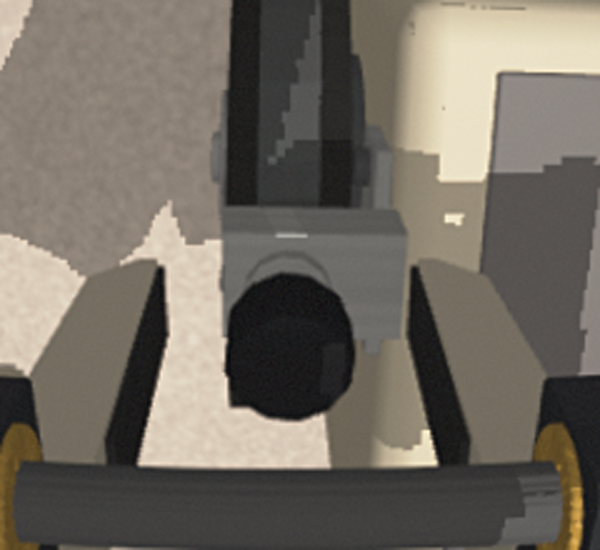

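Pin seated, collar on the lug (side crop about (235,265)), and the fingers are clear of it. I'll open a little more and withdraw straight up.

Emit:
step_arm([
  [0.35,0,0,0,0],
  [0.35,0,-5,0,0],
  [0.35,0,-10,0,0],
  [0.35,0,-15,0,0],
  [0.35,0,-20,0,0],
  [0.35,0,-25,0,0],
  [0.35,0,-25,10,0],
  [0.35,0,-15,30,0],
  [0.35,0,0,40,0],
  [0.35,0,0,20,0],
  [0.35,0,0,0,0],
  [0.35,0,0,0,0],
])

```text
time: 30.62
eef_pos: [0.4463, -0.1473, 0.3799]
ee_rot: [-1.174, -1.233, 1.219]
wrist_force: [-0.6, -0.6, 0.0]
grip_width: 0.0605
```

```bash
python3 st.py; python3 look.py side s19.png; python3 look.py top t19.png;  python3 - <<'E'
from h import *
import pickle
c,s=pickle.load(open("last_side.pkl","rb")); save(c,"s19c.png",(300,130,380,240),5)
t,_=pickle.load(open("last_top.pkl","rb"))
for u,v in [(289,183),(290,185),(292,184),(288,186)]: print(px2w(t,u,v).round(4))
E
```

```text
30.625 [ 0.4463 -0.1473  0.3799] [-0.56 -0.56  0.02] 0.06052572843132375
[[-0.028 -0.009 -1.   ]
 [ 0.999  0.02  -0.028]
 [ 0.02  -1.     0.009]]
qd [ 0.002 -0.008  0.001 -0.002  0.003  0.005 -0.   ]
30.625 [ 0.44630324 -0.14734898  0.37986335] [-0.55761273 -0.55690003  0.01688046] [-1.17449549 -1.23263893  1.21942555]
30.675 [ 0.44631213 -0.14746712  0.3797852 ] [ 0.01176798 -0.9529243   0.2096521 ] [-1.17443756 -1.23220929  1.21959965]
[ 0.4086 -0.182   0.7077]
[ 0.4087 -0.182   0.7045]
[ 0.4086 -0.183   0.7062]
[ 0.4083 -0.1813  0.7046]
```

View pics/s19.png

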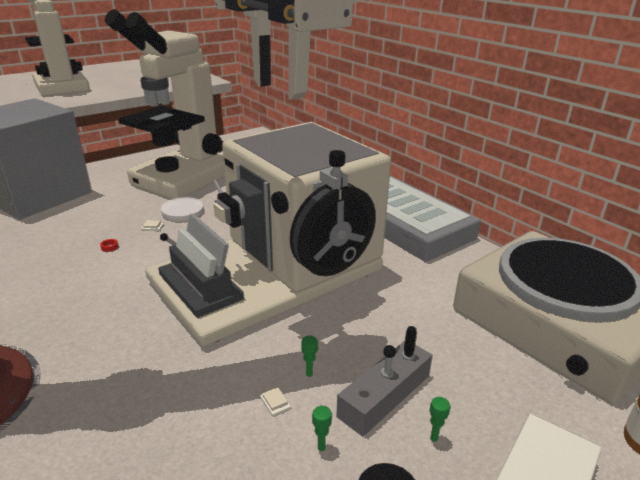

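View pics/s19c.png

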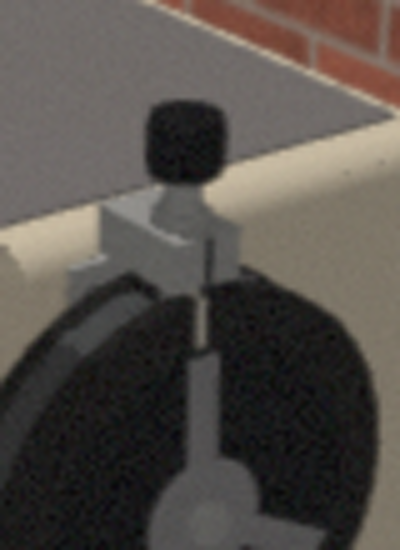

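View pics/t19.png

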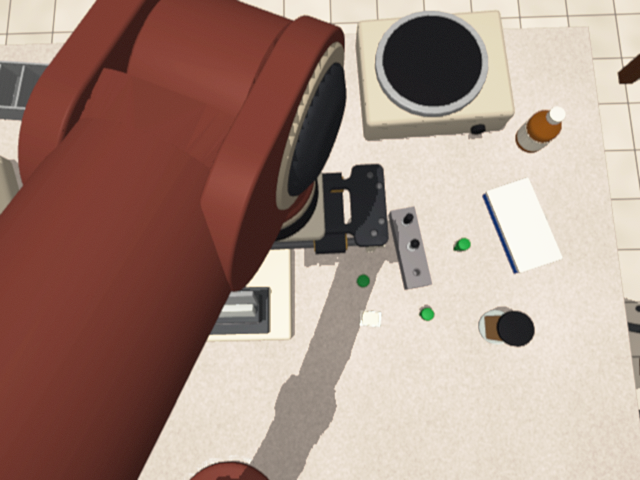

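```bash
python3 - <<'E'
from h import *
import pickle
c,s=pickle.load(open("last_side.pkl","rb"))
print("knob upper front",px2w(c,337,154).round(4),px2w(c,337,160).round(4))
Ri=R.from_rotvec(np.ravel(c["rvec"]))
def proj(p): q=Ri.apply(p)+np.ravel(c["tvec"]);q=c["K"]@q;return ((q[:2]/q[2]-[300,130])*5).round(0)
for dz in (0,.005): print(dz,"knob top c",proj([.5411,-.143,.278+dz]),"knob bottom c",proj([.5411,-.143,.258+dz]),"bore",proj([.5411,-.143,.244]))
E
python3 -c "
import sys;sys.argv=['x','300','130','5','202,300','203,345']
exec(open('ang.py').read())"
```

```text
knob upper front [ 0.5396 -0.1466  0.2776] [ 0.5389 -0.1478  0.2691]
0 knob top c [181. 114.] knob bottom c [179. 179.] bore [178. 224.]
0.005 knob top c [182.  97.] knob bottom c [180. 163.] bore [178. 224.]
(array([ 0.5424, -0.1538,  0.2234]), 'r', 0.0744, 'deg from top, operator side +:', 1.5)
(array([ 0.5434, -0.1538,  0.2084]), 'r', 0.0594, 'deg from top, operator side +:', 0.9)
```

```bash
python3 -c "
from workcell import arm
print(arm.sign_off())"
```

```text
the job is handed in; nothing more can be done
None
```

The microtome is locked: the notch stands at the top under the lug, and the lock pin is fully home through the lug into it. I handed the job in at about 30.7 s of the 72 s.

**Handwheel:** I rolled it about 165° with the shut fingertips on the rim, in four strokes. The last stroke overshot by about 3–4 mm, so I rolled it back. The highest force I read on the rim was about 12 N.

**Lock pin:** I took the black mushroom-knob pin from the near hole and lowered it with almost no force. It stopped at the computed home height (TCP at 252 mm) with about 6 N, and I let go there.

**Last checks:**
- The side camera shows the knob top at 0.2776 m, against 0.278 m expected when fully home. The collar lies on the lug.
- The driver and probe are still in the stand, the green pins have not moved, and the gripper is clear of everything.

**Checks that disagreed:**
- Before the pin went in, the side camera's wheel-circle fit put the notch about 2 mm short of the top. The lug's index mark put it about 1 mm past. Both are within the 4 mm allowed, and the pin went in freely.
- The side and top cameras differed by about 3 mm on where the bore is. I used the wrist camera's reading for the fit.
- The tool was tilted about 2° during insertion.

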